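Lever the sagging microscope plinth level with the pry bar

TASK

The stone plate under the microscope stand has sagged at its front edge. Lay the long pry bar over the ridged fulcrum block with its bare tip under that edge, then press the bar's sleeved end down to lever the edge up until the plate is about level; its front legs lock by themselves and keep it there. Lift with the bar only, do not push or pull the plate with the robot, and leave the bar lying over the block.

Things in the scene. Friction and masses are not known exactly. Their poses are not given: they have to be found in the camera images.
- pry_bar: long flat steel bar 380 x 28 x 10 mm, 0.8 kg, flat on the table; black rubber sleeve on the last 90 mm of one end (40 wide, 13 mm thick there). Origin: centre of the underside, also the balance point. x along the bar to the bare tip (at +190 mm; sleeved end at -190), z up. A similar 170 mm bar nearby is too short and not used.
- fulcrum: loose dark steel block, 1.8 kg, already in place: foot 60 (x) x 90 (y) x 50 mm high, above it a 24 mm wide rib with a bright half-round ridge along y, ridge top 87 mm above the table, between two cheeks 66 mm apart and 100 mm high. Origin: centre of the underside, z up. It stands 65 to 85 mm out from the plate's front edge, about parallel. The bar lies on the ridge between the cheeks.
- plate: pale stone plate 250 (x) x 240 (y) x 28 mm with a white microscope stand. Origin: middle of the rear lower edge, on the hinge, fixed 128 mm above the table; x from front edge (x = -250 mm) to rear, z normal to the plate. Front sags 4 to 5 degrees; lifting it takes about 35 N; it stays where left; stop 5 mm above level. Front legs 90 mm either side of the middle; free space between.
- plate_edge (a point): middle of the lower edge of the plate's front face (towards the block): 108 to 111 mm above the table at first, 128 when level. The bar tip belongs 30 to 60 mm behind it; level on the ridge the bar passes under with 11 mm to spare. Let go, its sleeved end sinks until the tip bears on the plate; pressing the sleeve takes 10 to 25 N and the plate is level when it is low over the table.
Not all that is in view belongs to the job. Of the things like the fulcrum, leave any that is green or yellow; of the rest the larger one is meant.

How it is judged:
By the outcome, as a careful person would: the job done as asked, in the order asked, and still so for the second after the job is handed in, with the robot touching nothing.
It also fails if it takes over 51 s, if anything falls off the work surface, if the arm or the gripper's body presses on something with over 40 N, if the wrist force passes 120 N, or if a joint passes its speed limit or range.

ROBOT

A 7-joint arm with a two-finger parallel gripper is mounted at the origin on the work surface. World frame = base frame: x ahead of the robot, y to its left, z up, the work surface at z = 0. Lengths are in mm, angles in rad, forces in N, time in s.
With the tool pointing down it reaches from about 425 to 875 mm from the base axis. Payload 9.9 kg.
Tool frame: the origin (TCP) lies at the very end of the fingers, on their centre line; the grasp point (between the pads) lies 19 mm behind it (env.pinch_z is the x of the grasp point in the tool frame, in mm); x points along the fingers, y is the direction in which the jaws open and shut, and the axes are right-handed (so a half turn about x gives the same grasp; the last joint's range is limited). The gripper opens to 85 mm and grips with 20 to 120 N. Pads are 22 mm wide; open, the fingers measure 114 mm over their backs; the gripper's body (76 mm by 85 mm) begins 54 mm behind the grasp point. The pads swing forward as they close: fully open they stand 13 mm farther back than shut.
Start: joints at [-1.364, 0.576, 0.025, 1.437, -0.015, 1.129, -0.057], TCP at [193.527, 646.665, 205.189] pointing down, gripper open.
Joint ranges: [-2.76, 2.76], [-0.34, 2.15], [-1.52, 1.57], [0.19, 2.46], [-1.09, 4.23], [0.17, 1.99], [-2.82, 2.82]. Speed limits (rad/s): [2.22, 2.22, 3.01, 3.01, 3.14, 3.14, 3.14].

INTERFACE

Orientations are given as [roll, pitch, yaw] about the fixed x, y, z axes, in that order (R = Rz(yaw) Ry(pitch) Rx(roll)).
In Python, from plant import env gives the robot as it stands.
- The arm moves only by the tool carry_out, never from a script. Its argument "motion" is a list of rows, each a list of 7 numbers: the shift along the tool's x, y, z in m, then the turn, a rotation vector about the tool's x, y, z in degrees, then the finger opening in m, from 0 to 0.0854. A call has 1 to 10 rows; each row shifts and turns the pose as measured when the row begins, along the tool's axes as they then stand; what a row does not reach is not made up. A row lasts 1/8 s, in which the tool goes at most 62.5 mm and 10.7 degrees, less where a joint would pass 70% of its speed; a pose out of reach is approached as far as the arm can. A call is refused whole if a number of a shift passes 0.0625 or a number of a turn 10.7, either way. A call with a gripper value outside its range is refused whole. The fingers move at their own pace and stop on an object; the grip force is fixed at half the most. Time passes only in rows, so rows that do not move let the fingers close. It gives the time, the measured TCP pose, the force and the opening at its end, in the units of the state.
- env.sense(): the state, without advancing time (a new reading comes with each control period).
- env.read_camera(name): name is "scene" or "top"; returns a dict with "pixels" (384x512x3 uint8, blue, green, red), "fx", "fy", "cx", "cy" (pixels), "k1" (the pictures are not rectified: a ray, as slopes to the right and down, at radius r is drawn at 1 + k1 r^2 times it, then the intrinsics apply), "world_to_cam" (4x4, takes a point from world to camera coordinates). Camera axes: x right, y up, looking along -z (the intrinsics and any distortion apply to the point x, -y, -z); pixel columns grow to the right and rows downward; lengths in mm; the calibration is good to about 2 mm. A picture is of the moment at which its call begins. There is no depth.
- env.close_job(): hands the job in, once; it reports no verdict.
Trained networks look in a picture, given as the dict that the camera call returned (one of the last four; its "shot" number tells which), for a name from the list of things; names that differ only in an ending like _2 or _b are one class to them, and where a whole thing is asked for, a point or a joint stands for the part that bears it (a point fixed in the world has none). Each returns a list of dicts, best first, with "conf" (0 to 1); they miss things now and then, are a little off and sometimes report something else, mostly with a low value. They report only what shows in the picture. A call takes as long as a camera call. They do not tell look-alikes from the thing itself.
- env.find_in(thing, picture): "bbox" ([left, top, right, bottom] in pixels, round what is visible of it).
- env.place_of(thing, picture): "pixel" ([column, row] in pixels: a listed point, or the origin of a listed thing).
The state is a dict: "t": time; "joint_pos": joint angles; "dq": joint speeds; "effort": joint torques, N m; "ee_pos": TCP position; "eef_rot": TCP orientation; "force": force on the tool from outside, world axes, zero at the start; "torque": the same for the moment, N m; "width": finger opening in mm.
Only numpy, scipy, OpenCV 4.12 (cv2) and the standard library are available. Lean on these libraries where they do the work, as an engineer would, in place of code of your own. Each camera call takes 0.05 s, during which the arm holds its last target.

## Working session

There is one attempt and no reset: what is moved stays moved. The work goes in short steps, Python scripts to look and compute and a tool call to move; the robot and the scene stay as the last step left them, time stands still between calls to the robot, and variables do not carry over. Pictures are saved under pics/ and viewed, and the job is handed in when it is done.

Besides the shell and the picture viewer there is one more tool, called after "Request:" as name([rows], argument=value, ...), one row to a line, values as JSON. carry_out: Moves the arm, as the interface text tells. Its arguments: {"type":"object","properties":{"motion":{"type":"array","items":{"type":"array","items":{"type":"number"}}}},"required":["motion"]}

```bash
ls; mkdir -p pics
python3 - <<'E'
from plant import env
import cv2
print(env.sense())
for n in ("scene","top"):
    p=env.read_camera(n)
    cv2.imwrite(f"pics/{n}0.png",p["pixels"])
    print(n,p["fx"],p["fy"],p["cx"],p["cy"],p["k1"],p["world_to_cam"],p["shot"])
    for t in ("pry_bar","fulcrum","plate"):
        print(t,env.find_in(t,p),env.place_of(t,p))
    print(env.place_of("plate_edge",p))
print(env.sense()["t"], env.pinch_z)
E
```

```text
pics
{'t': 0.0, 'joint_pos': array([-1.3638069 ,  0.57649839,  0.02486195,  1.4379295 , -0.0149734 ,
        1.12901025, -0.05650361]), 'dq': array([-1.18733295e-04, -1.26597697e-03,  7.29502115e-04, -3.16277845e-05,
       -9.89922092e-04, -1.40500158e-03, -1.32649429e-03]), 'effort': array([ 1.05797230e-04, -7.65745354e+01,  2.25073166e+00, -2.85976571e+01,
        1.53832266e-02,  1.25503319e-02, -1.10691556e-05]), 'ee_pos': array([193.39888117, 646.16841824, 204.35819618]), 'eef_rot': array([-1.49863192,  1.56913549, -1.78939474]), 'force': array([-0.08433516,  0.03181532,  0.0248971 ]), 'torque': array([-0.02024102,  0.00455934, -0.00283926]), 'width': 85.66480624623308}
scene 367.79290251000305 367.79290251000305 254.52479369959912 201.20809241549418 -0.05488833871769556 [[ 3.57533008e-01  9.33799609e-01  1.37272964e-02 -2.11359674e+02]
 [-6.77898629e-01  2.49387389e-01  6.91562997e-01  2.69488877e+02]
 [ 6.42357841e-01 -2.56562314e-01  7.22185698e-01 -1.39403479e+03]
 [ 0.00000000e+00  0.00000000e+00  0.00000000e+00  1.00000000e+00]] 1
pry_bar [{'bbox': [325.8, 155.6, 379.5, 2
[... 878 characters left out ...]
75e+03]
 [ 0.00000000e+00  0.00000000e+00  0.00000000e+00  1.00000000e+00]] 2
pry_bar [{'bbox': [124.3, 142.3, 163.1, 266.5], 'conf': 0.57}] [{'pixel': [141.5, 201.0], 'conf': 0.69}]
fulcrum [{'bbox': [255.1, 169.7, 279.5, 205.0], 'conf': 0.93}, {'bbox': [217.1, 217.7, 248.6, 245.8], 'conf': 0.88}, {'bbox': [265.3, 234.0, 282.5, 256.8], 'conf': 0.68}, {'bbox': [251.0, 142.7, 261.0, 165.6], 'conf': 0.53}] [{'pixel': [264.2, 193.1], 'conf': 0.85}, {'pixel': [230.7, 236.4], 'conf': 0.79}, {'pixel': [256.8, 160.3], 'conf': 0.63}]
plate [{'bbox': [296.4, 145.0, 395.2, 231.2], 'conf': 0.81}] [{'pixel': [385.3, 189.8], 'conf': 0.92}]
[{'pixel': [142.9, 202.4], 'conf': 0.54}]
0.8 -18.700000000000003
```

Run:
```python
import cv2
for n,(x0,y0,x1,y1) in {"scene":(90,140,400,300),"top":(100,120,410,280)}.items():
    i=cv2.imread(f"pics/{n}0.png")
    cv2.imwrite(f"pics/{n}0c.png",cv2.resize(i[y0:y1,x0:x1],None,fx=2.55,fy=2.55,interpolation=cv2.INTER_CUBIC))
```

```text
(no output)
```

View pics/scene0.png

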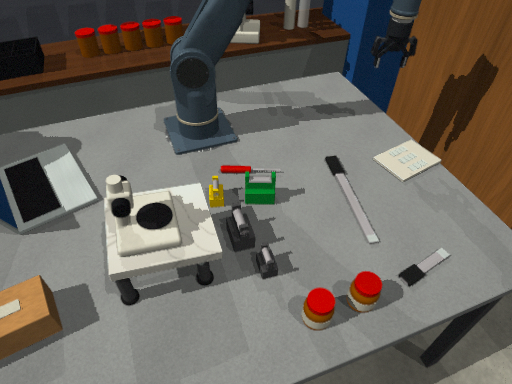

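View pics/top0.png

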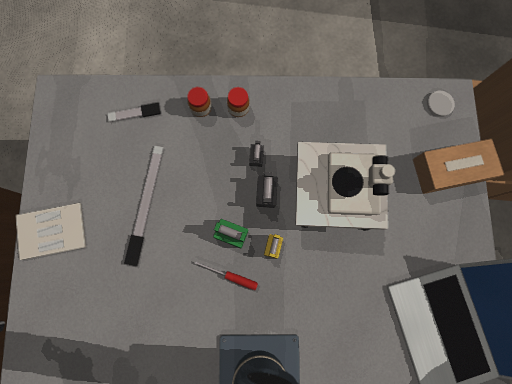

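```bash
echo
```

```text
(no output)
```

View pics/scene0c.png

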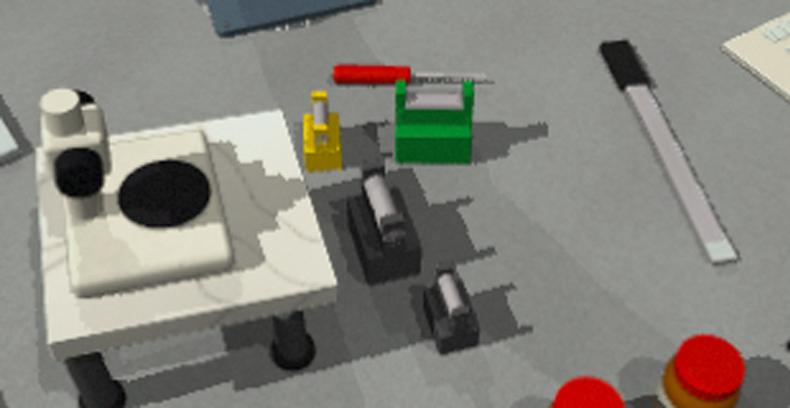

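View pics/top0c.png

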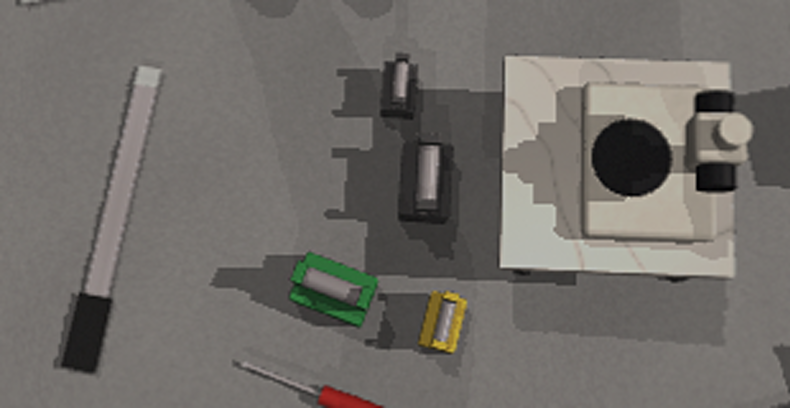

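```bash
cat > h.py <<'E'
import numpy as np, cv2
C={"scene":dict(f=367.79290251000305,cx=254.52479369959912,cy=201.20809241549418,k1=-0.05488833871769556,T=np.array([[3.57533008e-01,9.33799609e-01,1.37272964e-02,-2.11359674e+02],[-6.77898629e-01,2.49387389e-01,6.91562997e-01,2.69488877e+02],[6.42357841e-01,-2.56562314e-01,7.22185698e-01,-1.39403479e+03],[0,0,0,1]])),
"top":dict(f=359.1863989678425,cx=254.65132562507316,cy=190.52360272399136,k1=-0.030588821715630064,T=np.array([[-4.64631527e-03,-9.99683664e-01,2.47180654e-02,1.34391979e+01],[9.80699465e-01,2.76350704e-04,1.95521053e-01,-5.36350916e+02],[-1.95466034e-01,2.51494460e-02,9.80387951e-01,-1.03291275e+03],[0,0,0,1]]))}
def proj(n,P):
    c=C[n];P=np.atleast_2d(P).astype(float);q=P@c["T"][:3,:3].T+c["T"][:3,3]
    s=np.c_[q[:,0]/-q[:,2],-q[:,1]/-q[:,2]];r2=(s**2).sum(1,keepdims=True)
    return s*(1+c["k1"]*r2)*c["f"]+[c["cx"],c["cy"]]
def ray(n,uv):
    c=C[n];d=(np.array(uv,float)-[c["cx"],c["cy"]])/c["f"];s=d.copy()
    for _ in range(20): s=d/(1+c["k1"]*(s@s))
    R=c["T"][:3,:3];return -R.T@c["T"][:3,3],R.T@np.array([s[0],-s[1],-1])
def onz(n,uv,z):
    o,d=ray(n,uv);return o+d*(z-o[2])/d[2]
def tri(uvs,uvt):
    A=[];b=[]
    for n,uv in (("scene",uvs),("top",uvt)):
        o,d=ray(n,uv);d=d/np.linalg.norm(d);M=np.eye(3)-np.outer(d,d);A.append(M);b.append(M@o)
    p=np.linalg.lstsq(np.vstack(A),np.hstack(b),rcond=None)[0]
    return p,[np.linalg.norm(A[i]@p-b[i]) for i in (0,1)]
def box(R,t,lo,hi):
    return np.array([[x,y,z] for x in (lo[0],hi[0]) for y in (lo[1],hi[1]) for z in (lo[2],hi[2])])@R.T+t
def rz(a):
    c,s=np.cos(a),np.sin(a);return np.array([[c,-s,0],[s,c,0],[0,0,1]])
def crop(img,u0,v0,u1,v1,k,name):
    c=cv2.resize(img[v0:v1,u0:u1],None,fx=k,fy=k,interpolation=cv2.INTER_CUBIC)
    for u in range((u0+9)//10*10,u1,10): cv2.putText(c,str(u),(int((u-u0+.5)*k),10),0,.35,(0,0,255)); cv2.line(c,(int((u-u0+.5)*k),12),(int((u-u0+.5)*k),18),(0,0,255))
    for v in range((v0+9)//10*10,v1,10): cv2.putText(c,str(v),(0,int((v-v0+.5)*k)),0,.35,(0,0,255)); cv2.line(c,(22,int((v-v0+.5)*k)),(28,int((v-v0+.5)*k)),(0,0,255))
    cv2.imwrite(name,c)
E
python3 - <<'E'
from h import *
s=cv2.imread("pics/scene0.png");t=cv2.imread("pics/top0.png")
crop(t,120,140,170,270,4,"pics/a1.png")
crop(s,318,150,388,250,6,"pics/a2.png")
crop(t,235,130,310,235,5,"pics/a3.png")
crop(s,195,160,295,290,4,"pics/a4.png")
print(tri([348.6,191.2],[141.5,201.0]),tri([238.8,235.3],[264.2,193.1]),tri([106.6,242.3],[385.3,189.8]))
print(onz("scene",[208.4,220],110))
E
```

```text
(array([506.12805152, 352.63647581,  26.04678338]), [np.float64(6.3370972913943024), np.float64(6.337097291394801)]) (array([536.45082514, -22.69547909,   5.13018292]), [np.float64(3.802517779326122), np.float64(3.8025177793265383)]) (array([ 526.67823374, -362.00658147,  113.64694176]), [np.float64(1.6868713370987471), np.float64(1.686871337098943)])
[ 540.68376552 -108.58261205  110.        ]
```

View pics/a1.png

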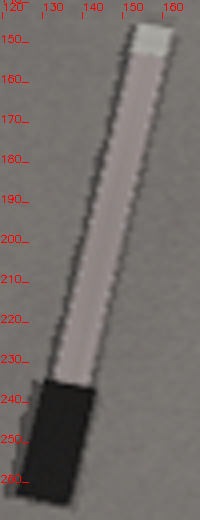

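View pics/a2.png

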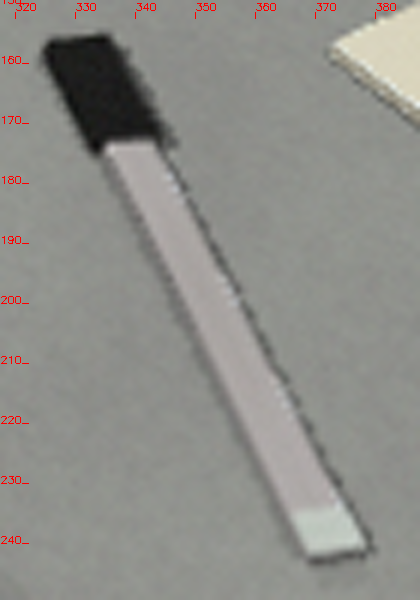

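View pics/a3.png

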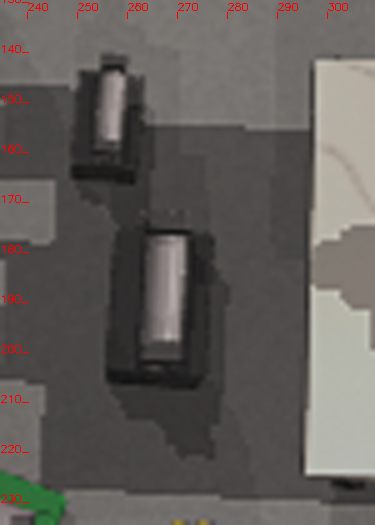

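View pics/a4.png

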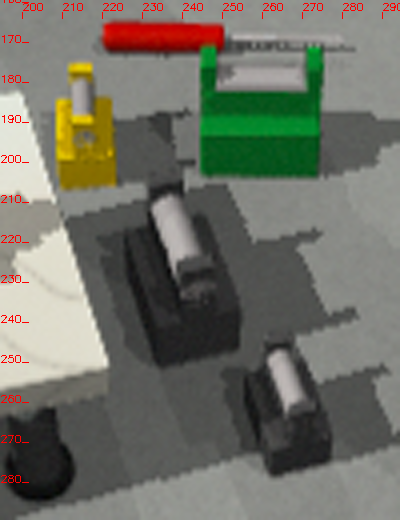

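```bash
cat > fit.py <<'E'
from h import *
from scipy.optimize import least_squares
for n in C: print(n,"campos",ray(n,[256,192])[0].round(0))
# bar
obs=[("top",[190,14,10],[154.5,145.5]),("top",[190,-14,10],[163.2,146.7]),("top",[-190,20,13],[124,264.5]),("top",[-190,-20,13],[137,266.2]),("top",[-100,-20,13],[143.7,236.5]),("top",[-100,20,13],[130.7,234]),
("scene",[190,-14,10],[368.8,241.7]),("scene",[190,14,10],[378.8,240.3]),("scene",[-190,-20,13],[325,157.5]),("scene",[-190,20,13],[335.8,155.3])]
# scene: which side appears left? fix by test
def res(p,obs):
    return np.concatenate([proj(n,np.array(m)@rz(p[2]).T+[p[0],p[1],0])[0]-uv for n,m,uv in obs])
best=None
r=least_squares(res,[500,320,-0.2],args=(obs,));print("bar",r.x[:2],np.degrees(r.x[2]),r.fun.reshape(-1,2).round(1).tolist())
for n in C:
    o=[q for q in obs if q[0]==n]; q=least_squares(res,r.x,args=(o,));print(n,q.x[:2],np.degrees(q.x[2]),abs(q.fun).max())
# fulcrum: ridge line ends
o=[("top",[0,-33,87],[268.9,176.7]),("top",[0,33,87],[267,197.7]),("scene",[0,33,87],[236.5,208.3]),("scene",[0,-33,87],[242.5,224.5])]
# fulcrum x axis toward plate = -y world => local y = +x
for sgn in (1,):
    oo=[(n,[m[0],-m[1],m[2]],uv) for n,m,uv in o]
    q=least_squares(res,[540,-20,-np.pi/2],args=(oo,));print("ful",q.x[:2],np.degrees(q.x[2]),q.fun.reshape(-1,2).round(1).tolist())
for n in C:
    z=[k for k in oo if k[0]==n]; q2=least_squares(res,q.x,args=(z,));print(n,q2.x[:2],np.degrees(q2.x[2]))
E
python3 fit.py
```

```text
scene campos [1154. -227.  823.]
top campos [ 324.   40. 1117.]
bar [503.90380878 352.5182944 ] -10.119625074084096 [[-0.2, -0.3], [-0.4, -0.1], [-0.3, -0.9], [-0.3, -0.2], [-0.2, -0.2], [0.0, 0.0], [0.1, 0.3], [-0.6, 0.3], [-0.8, -1.5], [-0.7, -0.5]]
scene [505.15875543 353.57467761] -10.312523234499245 1.3645437787671426
top [503.06884384 351.75521616] -10.121306012646187 0.5822982912081898
ful [538.43047485 -24.7406652 ] -95.01373723587217 [[-0.5, -0.0], [-0.3, 0.9], [-0.3, -0.3], [-0.2, 1.5]]
scene [536.48747679 -23.46334315] -94.47218745900075
top [539.73180252 -25.96449071] -95.76502528655932
```

```bash
cat > ov.py <<'E'
from h import *
from scipy.optimize import least_squares
def ry(a):
    c,s=np.cos(a),np.sin(a);return np.array([[c,0,s],[0,1,0],[-s,0,c]])
def platepose(p): # x,y of origin, yaw, sag
    return rz(p[2])@ry(p[3]), np.array([p[0],p[1],128.])
obs=[("top",[-250,120,28],[297.3,141.5]),("top",[-250,-120,28],[295.3,224.5]),("scene",[-250,120,28],[221.3,252]),("scene",[-250,-120,28],[201,183])]
def res(p):
    R,t=platepose([p[0],p[1],p[2],np.radians(-4.5)])
    return np.concatenate([proj(n,R@np.array(m)+t)[0]-uv for n,m,uv in obs])
q=least_squares(res,[530,-360,-np.pi/2]);P=[*q.x,np.radians(-4.5)]
print("plate",q.x[:2],np.degrees(q.x[2]),q.fun.reshape(-1,2).round(1).tolist())
R,t=platepose(P);e=R@np.array([-250,0,0])+t;print("edge",e)
F=[538.4,-24.7,np.radians(-95)]
Rf=rz(F[2]);tf=np.array([F[0],F[1],0])
d=Rf.T@(e-tf);print("edge in fulcrum frame",d)
E=[(0,1),(0,2),(0,4),(1,3),(1,5),(2,3),(2,6),(3,7),(4,5),(4,6),(5,7),(6,7)]
B=[(504,352.5,np.radians(-10.1))]
def draw(img,n,V,u0,v0,k,col):
    p=proj(n,V);p=((p-[u0,v0]+.5)*k).astype(int)
    for a,b in E: cv2.line(img,tuple(map(int,p[a])),tuple(map(int,p[b])),col,1)
for n,(u0,v0,u1,v1) in {"scene":(95,160,295,300),"top":(210,130,400,250)}.items():
    k=4;i=cv2.imread(f"pics/{n}0.png");c=cv2.resize(i[v0:v1,u0:u1],None,fx=k,fy=k,interpolation=cv2.INTER_CUBIC)
    c=cv2.convertScaleAbs(c,alpha=1.5)
    draw(c,n,box(Rf,tf,(-30,-45,0),(30,45,50)),u0,v0,k,(0,255,0))
    for y in ((-45,-33),(33,45)): draw(c,n,box(Rf,tf,(-12,y[0],50),(12,y[1],100)),u0,v0,k,(0,255,255))
    draw(c,n,box(Rf,tf,(0,-33,87),(0,33,87)),u0,v0,k,(0,0,255))
    draw(c,n,box(R,t,(-250,-120,0),(0,120,28)),u0,v0,k,(255,0,0))
    cv2.imwrite(f"pics/ov_{n}.png",c)
E
python3 ov.py
```

```text
plate [ 529.76323316 -354.25721022] -93.59846621901164 [[0.6, -0.6], [-0.3, -0.4], [0.4, -0.5], [-0.5, -0.7]]
edge [ 545.40581389 -105.51925511  108.38522607]
edge in fulcrum frame [ 79.90111653  14.02301686 108.38522607]
```

View pics/ov_scene.png

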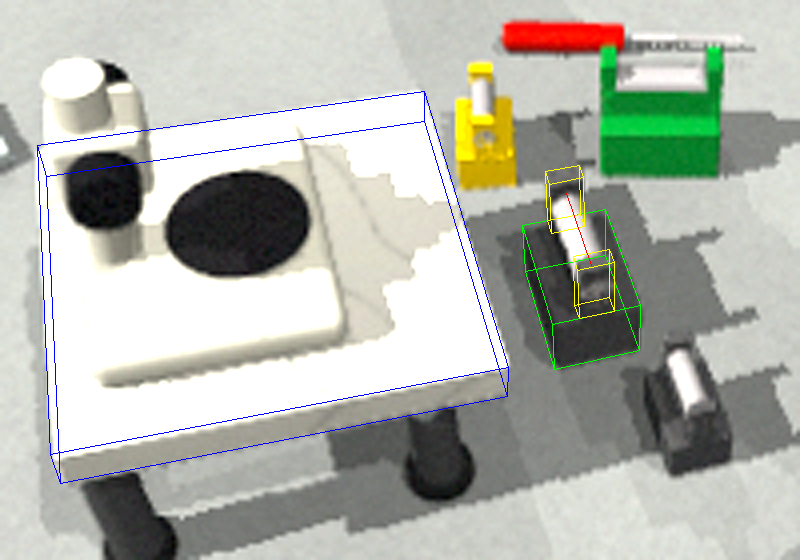

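View pics/ov_top.png

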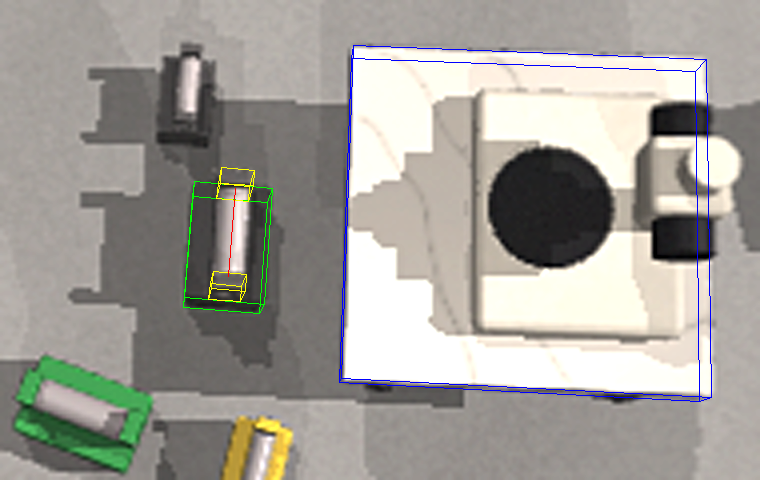

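```bash
cat > go.py <<'E'
from h import *
from plant import env
from scipy.spatial.transform import Rotation as Ro
def st():
    s=env.sense();return s,np.array(s["ee_pos"]),Ro.from_euler("xyz",s["eef_rot"]).as_matrix()
def down(yawy,tilt=0.,axis=None):
    # tool x down, tool y at world angle yawy (deg)
    a=np.radians(yawy);x=np.array([0,0,-1.]);y=np.array([np.cos(a),np.sin(a),0]);return np.c_[x,y,np.cross(x,y)]
def plan(pt,Rt,n,quiet=False):
    s,p,R=st()
    print("t %.2f p %s width %.1f F %s q7 %.2f"%(s["t"],p.round(1),s["width"],np.round(s["force"],1),s["joint_pos"][6]))
    print("tool y heading %.1f, tilt %.2f"%(np.degrees(np.arctan2(R[1,1],R[0,1])),np.degrees(np.arccos(-R[2,0]))))
    rv=Ro.from_matrix(R.T@Rt).as_rotvec();print("total shift(tool, mm)",(R.T@(pt-p)).round(1),"turn",np.degrees(rv).round(2))
    for i in range(n):
        Ri=R@Ro.from_rotvec(rv*i/n).as_matrix()
        print([*(Ri.T@(pt-p)/n/1000).round(4),*np.degrees(rv/n).round(2)])
E
python3 - <<'E'
from go import *
print(st()[2].round(3))
plan(np.array([504,352.5,60]),down(-10.1+90),1)
plan(np.array([504,352.5,60]),down(-10.1-90),1)
print(env.sense()["joint_pos"])
E
```

```text
[[ 0.     0.287  0.958]
 [ 0.     0.958 -0.287]
 [-1.     0.     0.   ]]
t 0.80 p [193.5 646.7 205.2] width 85.3 F [-0.3 -0.3 -0.7] q7 -0.06
tool y heading 73.3, tilt 0.00
total shift(tool, mm) [ 145.2 -192.9  381.8] turn [-6.56  0.   -0.  ]
[np.float64(0.1452), np.float64(-0.1929), np.float64(0.3818), np.float64(-6.56), np.float64(0.0), np.float64(-0.0)]
t 0.80 p [193.5 646.7 205.2] width 85.3 F [-0.3 -0.3 -0.7] q7 -0.06
tool y heading 73.3, tilt 0.00
total shift(tool, mm) [ 145.2 -192.9  381.8] turn [ 1.7344e+02 -1.0000e-02 -0.0000e+00]
[np.float64(0.1452), np.float64(-0.1929), np.float64(0.3818), np.float64(173.44), np.float64(-0.01), np.float64(-0.0)]
[-1.36380937  0.57565326  0.02489638  1.43708243 -0.01495297  1.1289656
 -0.05649113]
```

Request:
carry_out([
  [0,-0.021,0.042,0,0,0,0.06],
  [0,-0.021,0.042,-0.8,0,0,0.06],
  [0.005,-0.021,0.042,-0.8,0,0,0.06],
  [0.015,-0.021,0.042,-0.8,0,0,0.06],
  [0.015,-0.021,0.042,-0.8,0,0,0.06],
  [0.015,-0.021,0.042,-0.8,0,0,0.06],
  [0.015,-0.021,0.042,-0.8,0,0,0.06],
  [0.015,-0.021,0.042,-0.8,0,0,0.06],
  [0.015,-0.021,0.042,-0.8,0,0,0.06],
])

```text
t: 1.92
ee_pos: [520.7, 370.0, 108.5]
eef_rot: [1.521, 1.564, 1.354]
force: [-0.4, 0.3, 0.1]
width: 59.7
```

Run:
```python
from go import *
plan(np.array([504,352.5,60]),down(-10.1+90),3)
```

```text
t 1.93 p [520.7 370.  108.5] width 59.7 F [-0.4  0.3  0.1] q7 0.72
tool y heading 80.5, tilt 0.39
total shift(tool, mm) [ 48.3 -20.3 -13.6] turn [ 0.58  0.02 -0.39]
[np.float64(0.0161), np.float64(-0.0068), np.float64(-0.0045), np.float64(0.19), np.float64(0.01), np.float64(-0.13)]
[np.float64(0.0161), np.float64(-0.0068), np.float64(-0.0045), np.float64(0.19), np.float64(0.01), np.float64(-0.13)]
[np.float64(0.0161), np.float64(-0.0067), np.float64(-0.0045), np.float64(0.19), np.float64(0.01), np.float64(-0.13)]
```

Request:
carry_out([
  [0.016,-0.01,-0.007,0.2,0,-0.2,0.06],
  [0.016,-0.01,-0.007,0.2,0,-0.2,0.06],
  [0.016,0,0,0.1,0,0,0.06],
  [0,0,0,0,0,0,0.06],
])

```text
t: 2.42
ee_pos: [508.1, 347.6, 57.7]
eef_rot: [-0.763, 1.568, -0.947]
force: [0.2, 0.3, -0.4]
width: 60.2
```

Run:
```python
from go import *
plan(np.array([504,352.5,2]),down(-10.1+90),3)
for n in C:
    p=env.read_camera(n); cv2.imwrite(f"pics/{n}1.png",p["pixels"])
s=cv2.imread("pics/scene1.png");t=cv2.imread("pics/top1.png")
a=cv2.resize(s[130:260,290:400],None,fx=3.6,fy=3.6,interpolation=2);b=cv2.resize(t[130:260,90:200],None,fx=3.6,fy=3.6,interpolation=2)
cv2.imwrite("pics/b1.png",np.hstack([a,b]))
```

```text
t 2.42 p [508.1 347.6  57.7] width 60.2 F [ 0.2  0.3 -0.4] q7 0.71
tool y heading 79.5, tilt 0.17
total shift(tool, mm) [55.7  4.2 -5.1] turn [-0.39  0.12  0.12]
[np.float64(0.0186), np.float64(0.0014), np.float64(-0.0017), np.float64(-0.13), np.float64(0.04), np.float64(0.04)]
[np.float64(0.0186), np.float64(0.0014), np.float64(-0.0017), np.float64(-0.13), np.float64(0.04), np.float64(0.04)]
[np.float64(0.0186), np.float64(0.0014), np.float64(-0.0017), np.float64(-0.13), np.float64(0.04), np.float64(0.04)]
```

View pics/b1.png

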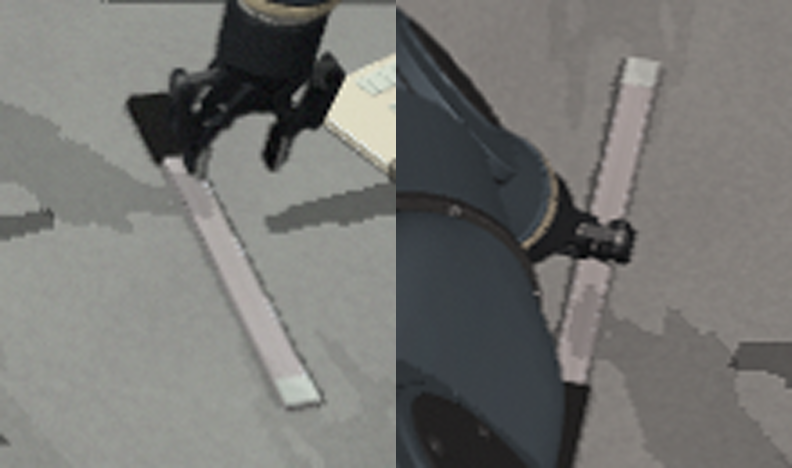

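The gripper straddles the bar near its middle; in the top view the jaws cross it at about (158,196). Going down.

Request:
carry_out([
  [0.02,0.002,-0.0025,-0.2,0,0,0.06],
  [0.02,0.002,-0.0025,-0.2,0,0,0.06],
  [0.01,0,0,0,0,0,0.06],
  [0,0,0,0,0,0,0.06],
])

```text
t: 3.02
ee_pos: [507.3, 356.5, 11.1]
eef_rot: [0.542, 1.561, 0.368]
force: [0.4, -0.1, -0.2]
width: 60.2
```

Run:
```python
from go import *
plan(np.array([504,352.5,2]),down(-10.1+90),2)
```

```text
t 3.02 p [507.3 356.5  11.1] width 60.2 F [ 0.4 -0.1 -0.2] q7 0.70
tool y heading 80.0, tilt 0.54
total shift(tool, mm) [ 9.  -4.6 -2.7] turn [ 0.12  0.46 -0.28]
[np.float64(0.0045), np.float64(-0.0023), np.float64(-0.0013), np.float64(0.06), np.float64(0.23), np.float64(-0.14)]
[np.float64(0.0045), np.float64(-0.0023), np.float64(-0.0013), np.float64(0.06), np.float64(0.23), np.float64(-0.14)]
```

Request:
carry_out([
  [0.004,-0.002,-0.002,0,0.2,-0.1,0.06],
  [0.004,-0.001,-0.001,0,0.2,-0.1,0.06],
  [0,0,0,0,0,0,0.06],
])

```text
t: 3.4
ee_pos: [504.8, 354.4, 4.2]
eef_rot: [0.886, 1.567, 0.711]
force: [-0.1, -0.2, -0.3]
width: 60.1
```

Run:
```python
from go import *
plan(np.array([504,352.5,2]),down(-10.1+90),2)
```

```text
t 3.40 p [504.8 354.4   4.2] width 60.1 F [-0.1 -0.2 -0.3] q7 0.70
tool y heading 80.0, tilt 0.21
total shift(tool, mm) [ 2.2 -2.  -0.4] turn [ 0.1   0.13 -0.17]
[np.float64(0.0011), np.float64(-0.001), np.float64(-0.0002), np.float64(0.05), np.float64(0.07), np.float64(-0.08)]
[np.float64(0.0011), np.float64(-0.001), np.float64(-0.0002), np.float64(0.05), np.float64(0.07), np.float64(-0.08)]
```

Request:
carry_out([
  [0.002,-0.0015,0,0,0.1,-0.1,0.06],
  [0,0,0,0,0,0,0.0],
  [0,0,0,0,0,0,0.0],
  [0,0,0,0,0,0,0.0],
  [0,0,0,0,0,0,0.0],
  [0,0,0,0,0,0,0.0],
])

```text
t: 4.15
ee_pos: [504.8, 352.9, 2.6]
eef_rot: [0.985, 1.569, 0.81]
force: [0.3, 0.9, 0.4]
width: -0.1
```

Run:
```python
from go import *
plan(np.array([504,352.5,60]),down(-10.1+90),2)
```

```text
t 4.15 p [504.8 352.9   2.6] width -0.1 F [0.3 0.9 0.4] q7 0.71
tool y heading 80.0, tilt 0.11
total shift(tool, mm) [-57.4  -0.5  -0.7] turn [ 0.08  0.06 -0.09]
[np.float64(-0.0287), np.float64(-0.0002), np.float64(-0.0004), np.float64(0.04), np.float64(0.03), np.float64(-0.04)]
[np.float64(-0.0287), np.float64(-0.0003), np.float64(-0.0004), np.float64(0.04), np.float64(0.03), np.float64(-0.04)]
```

Run:
```python
from go import *
for n in C:
    p=env.read_camera(n); cv2.imwrite(f"pics/{n}2.png",p["pixels"])
    print(env.place_of("pry_bar",p),env.find_in("pry_bar",p))
s=cv2.imread("pics/scene2.png");t=cv2.imread("pics/top2.png")
a=cv2.resize(s[130:260,290:400],None,fx=3.6,fy=3.6,interpolation=2);b=cv2.resize(t[130:260,90:200],None,fx=3.6,fy=3.6,interpolation=2)
cv2.imwrite("pics/b2.png",np.hstack([a,b]))
```

```text
[{'pixel': [350.9, 195.3], 'conf': 0.78}] [{'bbox': [324.4, 153.7, 377.6, 243.7], 'conf': 0.73}]
[{'pixel': [144.2, 203.3], 'conf': 0.78}] [{'bbox': [128.6, 145.7, 163.6, 255.9], 'conf': 0.63}]
```

View pics/b2.png

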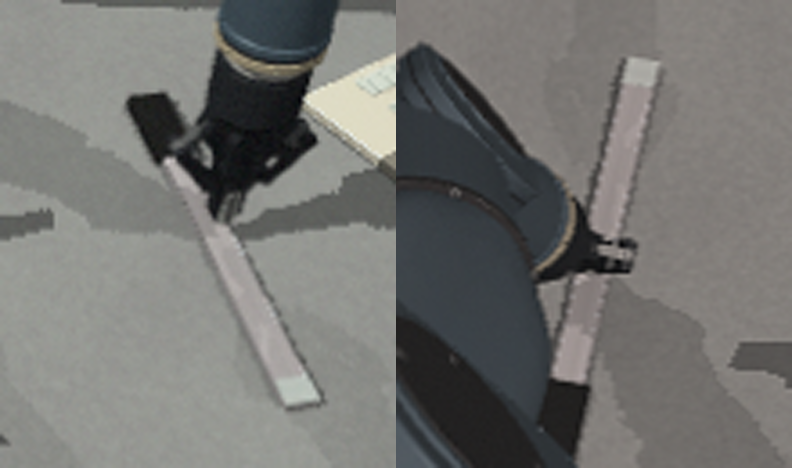

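Run:
```python
from go import *
s,p,R=st();print(p,s["force"],s["effort"])
for n in C:
    print(n,proj(n,p),proj(n,p+[0,0,10]),proj(n,p+[0,0,30]),proj(n,[504,352.5,5]))
s=cv2.imread("pics/scene2.png");t=cv2.imread("pics/top2.png")
crop(s,325,150,375,210,10,"pics/b3.png");crop(t,130,180,165,225,12,"pics/b4.png")
```

```text
[504.85483248 352.91057061   2.55793239] [-0.09807217  0.35092666  0.09746809] [-2.22560571e-03 -7.64164138e+01  2.13222899e+00 -1.83668947e+01
  8.92823737e-03 -8.50291079e-03  1.15126289e-05]
scene [[349.02031763 195.82135908]] [[349.65096363 193.58669724]] [[350.93472931 189.03321054]] [[348.92093647 195.12925567]]
top [[145.42269711 203.51764385]] [[144.54279805 203.00119736]] [[142.73596602 201.94057614]] [[145.3261892  203.66289463]]
```

View pics/b3.png

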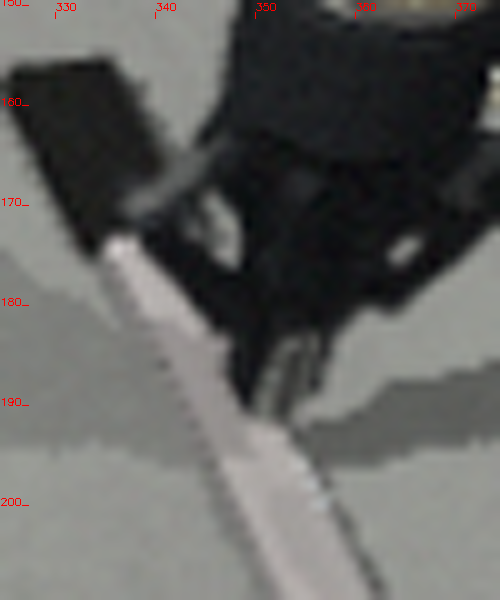

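View pics/b4.png

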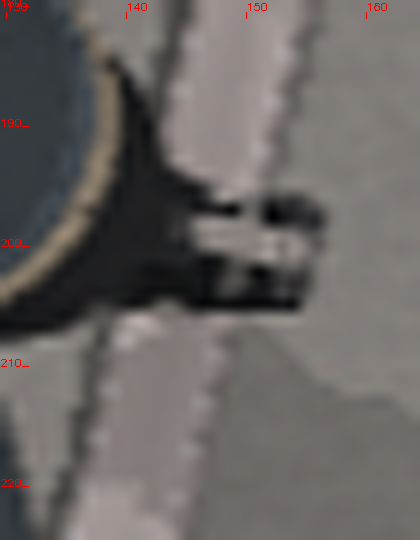

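Run:
```python
from go import *
P=np.array([508.1,347.6,57.7])
for z in (0,8,16,24): print(z,proj("scene",P+[0,0,z]),proj("top",P+[0,0,z]))
s=cv2.imread("pics/scene1.png");t=cv2.imread("pics/top1.png")
y=down(79.5)[:,1]
P2=np.array([504.85,352.9,2.56])
print("shut", [proj("scene",P2+[0,0,z]).round(1).tolist() for z in (0,8,16,24)])
for i,nm in ((s,"s"),(t,"t")): pass
crop(s,335,150,385,190,12,"pics/b5.png")
for d in (-30,30): print(d,[proj("scene",P+d*y+[0,0,z]).round(1).tolist() for z in (0,8,16,24)])
```

```text
0 [[351.65663045 184.2447811 ]] [[142.21813549 199.4783378 ]]
8 [[352.19174977 182.33090226]] [[141.45682177 199.01543916]]
16 [[352.73206844 180.39733199]] [[140.68425429 198.54566742]]
24 [[353.27765659 178.4437845 ]] [[139.90018261 198.06886892]]
shut [[[349.0, 195.8]], [[349.5, 194.0]], [[350.0, 192.2]], [[350.5, 190.4]]]
-30 [[[342.3, 185.4]], [[342.8, 183.5]], [[343.3, 181.5]], [[343.8, 179.6]]]
30 [[[360.9, 183.1]], [[361.5, 181.2]], [[362.0, 179.3]], [[362.6, 177.3]]]
```

View pics/b5.png

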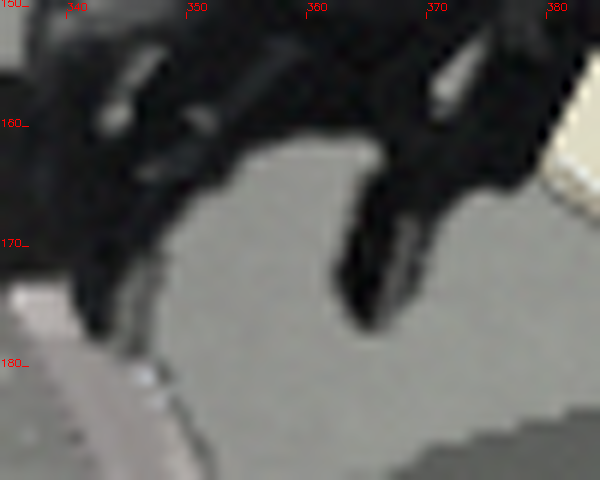

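The jaws closed just above the bar: the shut tips show at scene (352,191), about 10–15 mm higher than the reported TCP, and the bar has not moved. I'll reopen and go down in small steps, watching the force.

Request:
carry_out([
  [0,0,0,0,0,0,0.055],
  [0,-0.003,0,0,0,0,0.055],
  [0,0,0,0,0,0,0.055],
  [0.003,0,0,0,0,0,0.055],
  [0,0,0,0,0,0,0.055],
])

```text
t: 5.08
ee_pos: [504.3, 349.6, -0.7]
eef_rot: [0.967, 1.569, 0.792]
force: [0.6, -0.7, -0.4]
width: 55.3
```

Request:
carry_out([
  [0.003,0,0,0,0,0,0.055],
  [0,0,0,0,0,0,0.055],
])

```text
t: 5.32
ee_pos: [504.2, 349.7, -4.0]
eef_rot: [0.988, 1.569, 0.813]
force: [-0.4, 0.1, -0.1]
width: 54.7
```

Request:
carry_out([
  [0.003,0,0,0,0,0,0.055],
  [0,0,0,0,0,0,0.055],
])

```text
t: 5.58
ee_pos: [504.2, 349.7, -7.3]
eef_rot: [1.01, 1.569, 0.836]
force: [-0.3, -0.2, -0.5]
width: 54.7
```

Run:
```python
from go import *
s,p,R=st();print(p,s["force"])
for n in C:
    q=env.read_camera(n); cv2.imwrite(f"pics/{n}3.png",q["pixels"])
s=cv2.imread("pics/scene3.png");crop(s,325,150,385,215,10,"pics/b6.png")
for d in (-28,28): print(d,[proj("scene",p+d*R[:,1]+[0,0,z]).round(1).tolist() for z in (0,8,16,24)])
```

```text
[504.18390124 349.68909788  -7.26918362] [-0.28839197 -0.21849814 -0.47153174]
-28 [[[339.1, 199.2]], [[339.6, 197.5]], [[340.0, 195.7]], [[340.5, 193.9]]]
28 [[[355.7, 197.0]], [[356.2, 195.2]], [[356.7, 193.4]], [[357.3, 191.6]]]
```

View pics/b6.png

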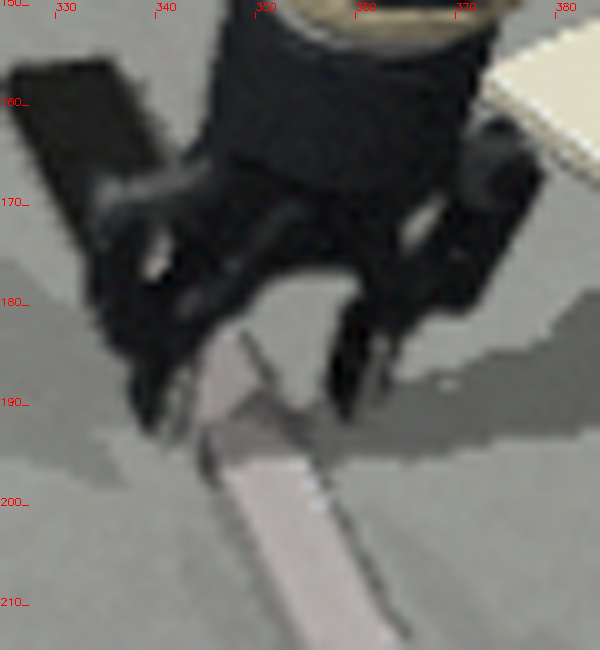

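Request:
carry_out([
  [0.003,0,0,0,0,0,0.055],
  [0,0,0,0,0,0,0.055],
])

```text
t: 5.92
ee_pos: [504.4, 349.9, -10.1]
eef_rot: [0.964, 1.569, 0.789]
force: [0.6, -0.2, -0.3]
width: 55.2
```

Request:
carry_out([
  [0.003,0,0,0,0,0,0.055],
  [0,0,0,0,0,0,0.055],
])

```text
t: 6.18
ee_pos: [504.4, 349.8, -13.4]
eef_rot: [0.968, 1.569, 0.793]
force: [-0.2, 0.3, 0.0]
width: 55.3
```

Request:
carry_out([
  [0.002,0,0,0,0,0,0.055],
  [0,0,0,0,0,0,0.055],
])

```text
t: 6.42
ee_pos: [504.4, 349.8, -15.5]
eef_rot: [0.962, 1.569, 0.787]
force: [-0.1, -0.5, -0.9]
width: 55.1
```

Run:
```python
from go import *
s,p,R=st();print(p,s["force"],s["width"])
q=env.read_camera("scene"); cv2.imwrite(f"pics/scene4.png",q["pixels"])
crop(q["pixels"],325,150,385,215,10,"pics/b7.png")
```

```text
[504.44905817 349.81510578 -15.50763008] [-0.110531   -0.47351026 -0.92965757] 55.14150937421156
```

View pics/b7.png

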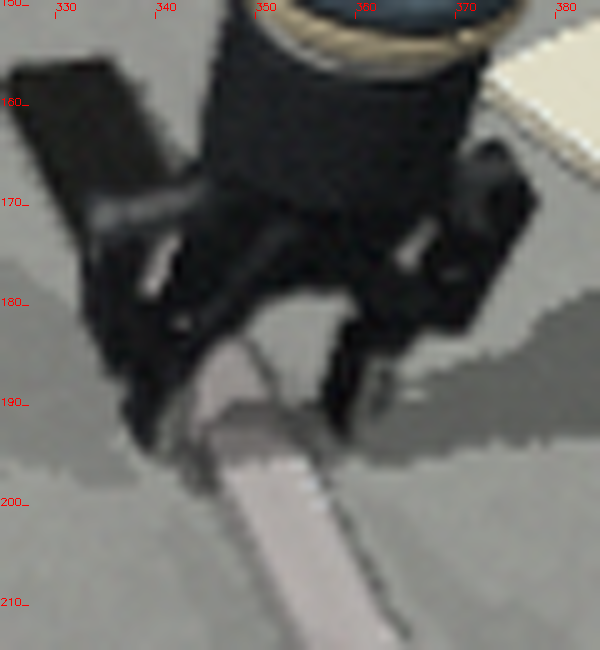

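Request:
carry_out([
  [0,0,0,0,0,0,0.035],
  [0,0,0,0,0,0,0.02],
  [0,0,0,0,0,0,0.02],
])

```text
t: 6.85
ee_pos: [504.6, 350.0, -15.3]
eef_rot: [0.937, 1.568, 0.762]
force: [-0.1, 0.5, 0.4]
width: 20.0
```

Run:
```python
from go import *
s,p,R=st();print(p,s["force"],s["width"],s["joint_pos"])
q=env.read_camera("scene"); cv2.imwrite(f"pics/scene5.png",q["pixels"])
a=q["pixels"];t=env.read_camera("top")["pixels"];cv2.imwrite("pics/top5.png",t)
crop(a,325,150,385,215,10,"pics/b8.png");crop(t,100,130,180,275,4,"pics/b9.png")
```

```text
[504.5853672  349.95433973 -15.28538886] [-0.06555347  0.4995497   0.39171392] 20.02120252935199 [-0.67989642  0.74239853 -0.00440044  1.81963101  0.0050903   0.57708621
  0.70855481]
```

View pics/b8.png

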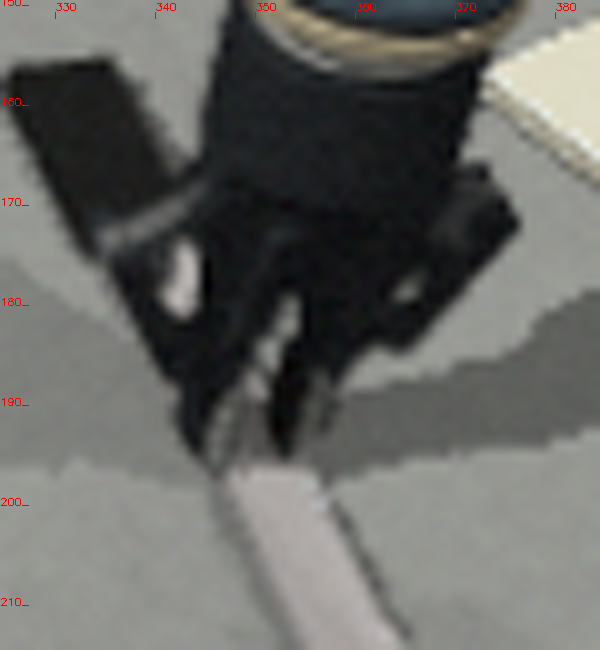

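View pics/b9.png

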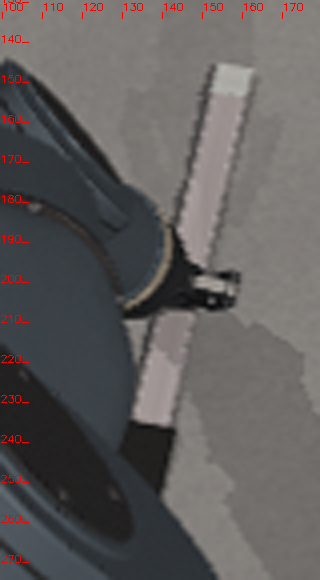

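The pads closed just above the bar again, with their tips at scene (346–353,197), so they really sit about 22 mm above the reported TCP. I'll reopen and continue down until contact.

Request:
carry_out([
  [0,0,0,0,0,0,0.055],
  [0,0,0,0,0,0,0.055],
  [0.003,0,0,0,0,0,0.055],
  [0,0,0,0,0,0,0.055],
])

```text
t: 7.45
ee_pos: [504.6, 350.0, -18.5]
eef_rot: [0.946, 1.568, 0.771]
force: [0.6, 0.0, 0.3]
width: 55.1
```

Request:
carry_out([
  [0.003,0,0,0,0,0,0.055],
  [0,0,0,0,0,0,0.055],
])

```text
t: 7.7
ee_pos: [504.5, 349.9, -21.8]
eef_rot: [0.942, 1.569, 0.767]
force: [-1.0, 0.2, 0.7]
width: 54.8
```

Request:
carry_out([
  [0.002,0,0,0,0,0,0.055],
  [0,0,0,0,0,0,0.055],
])

```text
t: 7.95
ee_pos: [504.6, 349.9, -24.0]
eef_rot: [0.937, 1.569, 0.763]
force: [0.8, 0.9, 0.2]
width: 54.9
```

Request:
carry_out([
  [0,0,0,0,0,0,0.035],
  [0,0,0,0,0,0,0.02],
  [0,0,0,0,0,0,0.015],
])

```text
t: 8.32
ee_pos: [505.1, 351.6, -23.1]
eef_rot: [1.068, 1.566, 0.894]
force: [0.7, 0.3, -4.6]
width: 26.1
```

Request:
carry_out([
  [0,0,0,0,0,0,0],
  [0,0,0,0,0,0,0],
  [0,0,0,0,0,0,0],
])

```text
t: 8.7
ee_pos: [505.1, 351.5, -23.2]
eef_rot: [1.073, 1.566, 0.898]
force: [0.2, 1.3, 0.4]
width: 25.9
```

Run:
```python
from go import *
s,p,R=st();print(p,s["force"],s["torque"],s["width"])
q=env.read_camera("scene"); 
a=q["pixels"]
crop(a,325,150,385,215,10,"pics/b10.png")
```

```text
[505.10917496 351.46796878 -23.16763765] [0.16527313 1.28103382 0.36747949] [ 0.15090616  0.00050832 -0.05614423] 25.91675511531596
```

View pics/b10.png

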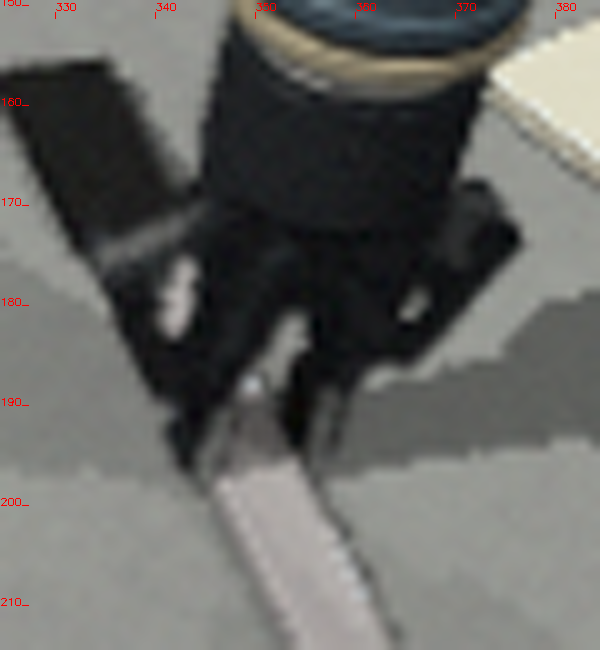

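Gripped at 26 mm, but shallow. I'll open a little, go deeper and regrip.

Request:
carry_out([
  [0,0,0,0,0,0,0.045],
  [0,0,0,0,0,0,0.045],
  [0.002,0,0,0,0,0,0.045],
  [0,0,0,0,0,0,0.045],
])

```text
t: 9.25
ee_pos: [504.9, 350.8, -25.5]
eef_rot: [1.025, 1.567, 0.851]
force: [-0.3, 0.3, 0.1]
width: 44.8
```

Request:
carry_out([
  [0.002,0,0,0,0,0,0.045],
  [0,0,0,0,0,0,0.045],
])

```text
t: 9.5
ee_pos: [504.9, 350.7, -27.7]
eef_rot: [1.025, 1.567, 0.85]
force: [-0.3, -0.3, -0.6]
width: 45.2
```

Request:
carry_out([
  [0,0,0,0,0,0,0.02],
  [0,0,0,0,0,0,0],
  [0,0,0,0,0,0,0],
  [0,0,0,0,0,0,0],
])

```text
t: 10.0
ee_pos: [506.1, 351.1, -25.9]
eef_rot: [0.873, 1.564, 0.698]
force: [0.1, -0.2, 1.7]
width: 26.5
```

Contact: closing lifted the tool to −25.9, so reported z = −26 puts the fingertips on the table. Lift.

Request:
carry_out([
  [-0.01,0,0,0,0,0,0],
  [-0.02,0,0,0,0,0,0],
  [-0.03,0,0,0,0,0,0],
  [-0.03,0,0,0,0,0,0],
  [-0.03,0,0,0,0,0,0],
  [0,0,0,0,0,0,0],
])

```text
t: 10.75
ee_pos: [501.8, 347.5, 94.5]
eef_rot: [-2.316, 1.565, -2.491]
force: [0.1, 1.3, -8.8]
width: 26.5
```

Run:
```python
from go import *
s,p,R=st();print(p,s["force"],s["torque"],s["width"])
plan(np.array([504,352.5,60]),down(-10.1+90),2)
a=env.read_camera("scene")["pixels"];t=env.read_camera("top")["pixels"]
cv2.imwrite("pics/scene6.png",a);cv2.imwrite("pics/top6.png",t)
crop(a,310,100,400,230,5,"pics/c1.png");crop(t,70,100,200,275,4,"pics/c2.png")
```

```text
[501.75370382 347.49376139  94.46142006] [ 0.08449507  1.25833052 -8.78917969] [ 0.01995706 -0.08477172  0.02192861] 26.450586919224143
t 10.75 p [501.8 347.5  94.5] width 26.5 F [ 0.1  1.3 -8.8] q7 0.71
tool y heading 80.0, tilt 0.30
total shift(tool, mm) [34.4  5.5  1.5] turn [ 0.07 -0.21  0.22]
[np.float64(0.0172), np.float64(0.0027), np.float64(0.0007), np.float64(0.04), np.float64(-0.1), np.float64(0.11)]
[np.float64(0.0172), np.float64(0.0027), np.float64(0.0007), np.float64(0.04), np.float64(-0.1), np.float64(0.11)]
```

View pics/c1.png

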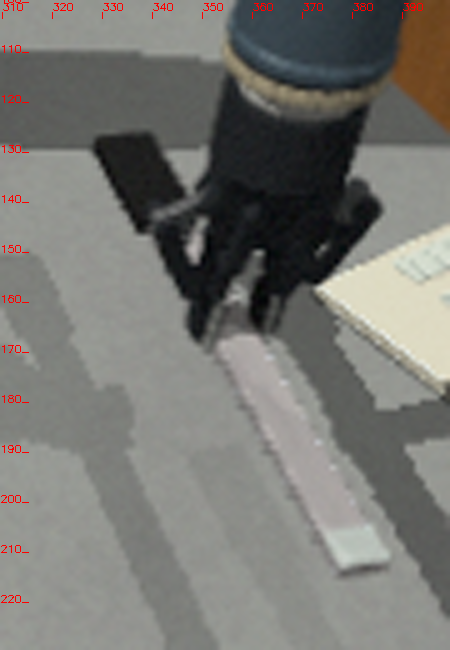

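View pics/c2.png

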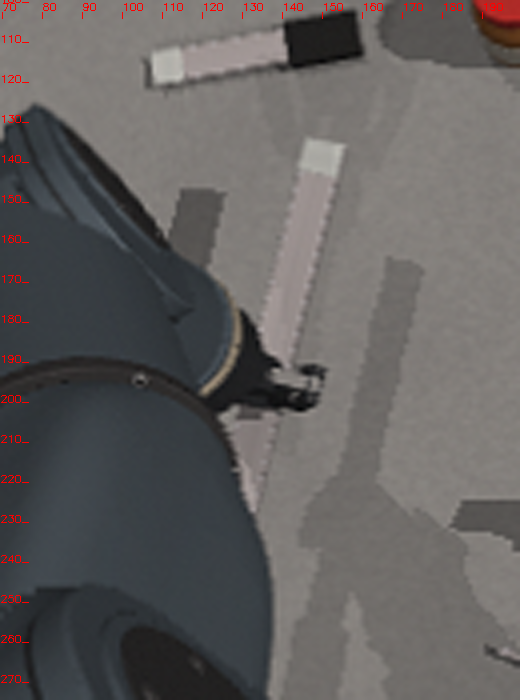

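```bash
cat > barfit.py <<'E'
from h import *
from scipy.optimize import least_squares
def ry(a):
    c,s=np.cos(a),np.sin(a);return np.array([[c,0,s],[0,1,0],[-s,0,c]])
def fit(obs,x0):
    # x,y,z,yaw,pitch(tip up +)
    def res(p): 
        R=rz(p[3])@ry(-p[4]);return np.concatenate([proj(n,R@np.array(m)+p[:3])[0]-uv for n,m,uv in obs])
    r=least_squares(res,x0,x_scale=[10,10,10,.1,.1]);print("xyz",r.x[:3].round(1),"yaw %.2f pitch %.2f"%tuple(np.degrees(r.x[3:])),"res",r.fun.reshape(-1,2).round(1).tolist());return r.x
E
python3 - <<'E'
from barfit import *
fit([("scene",[190,-14,10],[377.1,212.9]),("scene",[190,14,10],[387.1,211.5]),("scene",[-190,-20,13],[328.1,128.9]),("scene",[-190,20,13],[340.1,125.9]),
("top",[190,14,10],[145.5,134]),("top",[190,-14,10],[156,135.2])],[500,350,100,-.17,0])
E
```

```text
xyz [499.3 348.8 116.7] yaw -10.66 pitch 0.54 res [[-0.1, 0.0], [-0.0, 0.0], [0.2, -1.0], [-0.3, 1.0], [0.4, -0.3], [-0.6, 0.2]]
```

Run:
```python
from go import *
plan(np.array([550,138,140]),down(-4.3),9)
```

```text
t 10.85 p [500.1 346.4  91.7] width 25.8 F [-0.2 -0.  -9.2] q7 0.71
tool y heading 80.0, tilt 0.58
total shift(tool, mm) [ -47.4 -196.9   85. ] turn [ 8.428e+01 -1.000e-02  6.400e-01]
[np.float64(-0.0053), np.float64(-0.0219), np.float64(0.0094), np.float64(9.36), np.float64(-0.0), np.float64(0.07)]
[np.float64(-0.0053), np.float64(-0.02), np.float64(0.0129), np.float64(9.36), np.float64(-0.0), np.float64(0.07)]
[np.float64(-0.0053), np.float64(-0.0177), np.float64(0.016), np.float64(9.36), np.float64(-0.0), np.float64(0.07)]
[np.float64(-0.0053), np.float64(-0.0148), np.float64(0.0186), np.float64(9.36), np.float64(-0.0), np.float64(0.07)]
[np.float64(-0.0053), np.float64(-0.0116), np.float64(0.0208), np.float64(9.36), np.float64(-0.0), np.float64(0.07)]
[np.float64(-0.0054), np.float64(-0.008), np.float64(0.0224), np.float64(9.36), np.float64(-0.0), np.float64(0.07)]
[np.float64(-0.0054), np.float64(-0.0043), np.float64(0.0234), np.float64(9.36), np.float64(-0.0), np.float64(0.07)]
[np.float64(-0.0054), np.float64(-0.0004), np.float64(0.0238), np.float64(9.36), np.float64(-0.0), np.float64(0.07)]
[np.float64(-0.0054), np.float64(0.0035), np.float64(0.0235), np.float64(9.36), np.float64(-0.0), np.float64(0.07)]
```

Request:
carry_out([
  [-0.012,-0.012,0.006,4,0,0,0],
  [-0.012,-0.02,0.012,8,0,0,0],
  [-0.012,-0.018,0.016,9,0,0,0],
  [-0.006,-0.015,0.018,9,0,0,0],
  [-0.004,-0.013,0.02,9,0,0,0],
  [0,-0.01,0.022,9,0,0,0],
  [0,-0.006,0.023,9,0,0,0],
  [0,-0.002,0.023,9,0,0,0],
  [0,0,0.02,9,0,0,0],
  [0,0.002,0.01,5,0,0,0],
])

```text
t: 12.1
ee_pos: [553.6, 127.1, 134.7]
eef_rot: [-0.881, 1.543, -2.532]
force: [0.2, 0.8, -7.6]
width: 26.1
```

Run:
```python
from go import *
plan(np.array([550,138,140]),down(-4.3),2)
```

```text
t 12.10 p [553.6 127.1 134.7] width 26.1 F [ 0.2  0.8 -7.6] q7 -0.12
tool y heading -4.6, tilt 1.58
total shift(tool, mm) [ -5.4  -4.6 -10.5] turn [-0.33  1.    1.22]
[np.float64(-0.0027), np.float64(-0.0023), np.float64(-0.0052), np.float64(-0.17), np.float64(0.5), np.float64(0.61)]
[np.float64(-0.0027), np.float64(-0.0023), np.float64(-0.0053), np.float64(-0.17), np.float64(0.5), np.float64(0.61)]
```

Request:
carry_out([
  [0,-0.003,-0.006,-0.3,0.5,0.7,0],
  [0,-0.002,-0.006,-0.1,0.5,0.6,0],
  [0,0,0,0,0,0,0],
])

```text
t: 12.48
ee_pos: [548.1, 138.8, 133.8]
eef_rot: [2.059, 1.571, 0.412]
force: [0.4, -0.6, -7.2]
width: 26.1
```

Run:
```python
from go import *
a=env.read_camera("scene")["pixels"];t=env.read_camera("top")["pixels"]
plan(np.array([550,138,140]),down(-4.3),1)
cv2.imwrite("pics/scene7.png",a);cv2.imwrite("pics/top7.png",t)
crop(a,215,90,345,220,6,"pics/d1.png");crop(t,140,140,310,240,4,"pics/d2.png")
```

```text
t 12.57 p [548.6 138.3 134. ] width 25.5 F [ 0.7  0.5 -8.8] q7 -0.12
tool y heading -4.4, tilt 0.04
total shift(tool, mm) [-6.   1.4  0.2] turn [-0.13  0.02 -0.03]
[np.float64(-0.006), np.float64(0.0014), np.float64(0.0002), np.float64(-0.13), np.float64(0.02), np.float64(-0.03)]
```

View pics/d1.png

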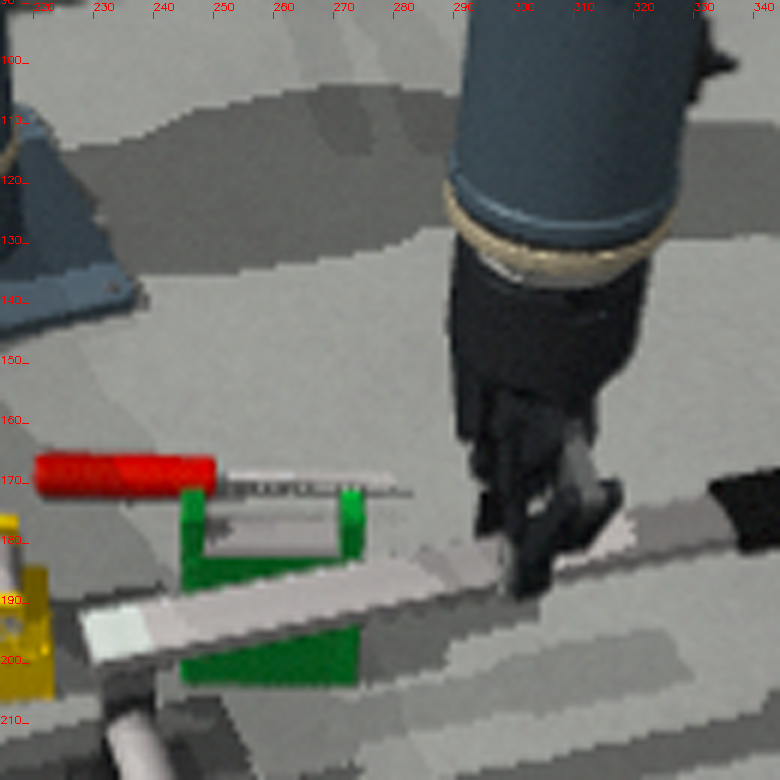

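View pics/d2.png

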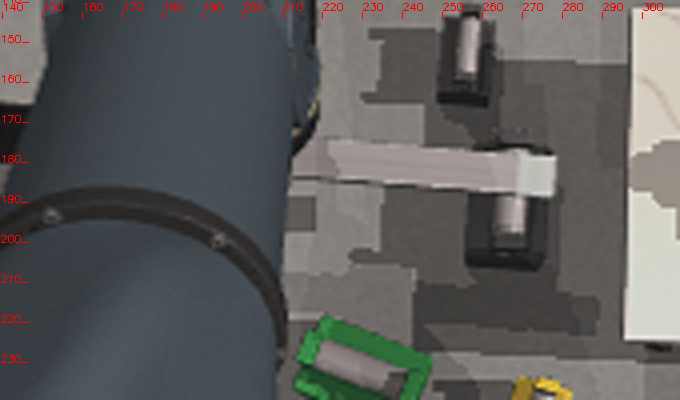

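Run:
```python
from barfit import *
o=[("scene",[190,-14,10],[227.8,192]),("scene",[190,14,10],[230.3,199.5]),("scene",[-100,-20,13],[333.2,170.8]),
("top",[190,14,10],[278.5,178.2]),("top",[190,-14,10],[277.7,188.5]),("top",[165,14,10],[270.8,177.6]),("top",[0,14,10],[221,174.3]),("top",[0,-14,10],[220,184])]
o=o[:6]
x=fit(o,[550,140,150,-1.65,0])
R=rz(x[3])@ry(-x[4]);tip=R@[190,0,0]+x[:3];print(tip)
F=np.array([537.5,-25,87]);print("tip in fulcrum frame",rz(np.radians(-94.5)).T@(tip-F))
```

```text
xyz [552.7 140.  160.3] yaw -96.02 pitch -0.10 res [[-0.2, -0.1], [-0.4, 0.1], [0.1, 0.0], [0.3, 0.2], [0.2, -0.1], [-1.1, -0.2]]
[532.77984763 -48.99437815 159.98496763]
tip in fulcrum frame [24.29075038 -2.8230245  72.98496763]
```

Request:
carry_out([
  [0.01,0.001,0,0,0,0,0],
  [0.012,0,0,0,0,0,0],
  [0.012,0,0,0,0,0,0],
  [0.012,0,0,0,0,0,0],
  [0.01,0,0,0,0,0,0],
  [0.004,0,0,0,0,0,0],
  [0,0,0,0,0,0,0],
])

```text
t: 13.45
ee_pos: [549.5, 138.3, 68.5]
eef_rot: [-0.627, 1.569, -2.274]
force: [0.7, -0.1, -7.7]
width: 25.6
```

Run:
```python
from go import *
plan(np.array([550,138,66]),down(-4.3),1)
```

```text
t 13.45 p [549.5 138.3  68.5] width 25.6 F [ 0.7 -0.1 -7.7] q7 -0.08
tool y heading -4.4, tilt 0.10
total shift(tool, mm) [2.5 0.5 0.2] turn [-0.09  0.08  0.06]
[np.float64(0.0025), np.float64(0.0005), np.float64(0.0002), np.float64(-0.09), np.float64(0.08), np.float64(0.06)]
```

Request:
carry_out([
  [0.0025,0,0.006,0,0,0,0],
  [0,0,0.012,0,0,0,0],
  [0,0,0.012,0,0,0,0],
  [0,0,0.008,0,0,0,0],
  [0,0,0,0,0,0,0],
])

```text
t: 14.08
ee_pos: [547.2, 96.3, 67.2]
eef_rot: [0.816, 1.569, -0.833]
force: [1.0, 0.5, -8.4]
width: 26.1
```

Run:
```python
from go import *
a=env.read_camera("scene")["pixels"];t=env.read_camera("top")["pixels"]
plan(np.array([550,138,66]),down(-4.3),1)
cv2.imwrite("pics/scene8.png",a);cv2.imwrite("pics/top8.png",t)
crop(a,195,150,325,260,6,"pics/e1.png");crop(t,180,140,310,240,5,"pics/e2.png")
```

```text
t 14.18 p [547.3  97.5  67.1] width 26.2 F [ 0.6  0.1 -7.8] q7 -0.01
tool y heading -4.4, tilt 0.09
total shift(tool, mm) [  1.1  -0.4 -40.6] turn [-0.12  0.05 -0.07]
[np.float64(0.0011), np.float64(-0.0004), np.float64(-0.0406), np.float64(-0.12), np.float64(0.05), np.float64(-0.07)]
```

View pics/e1.png

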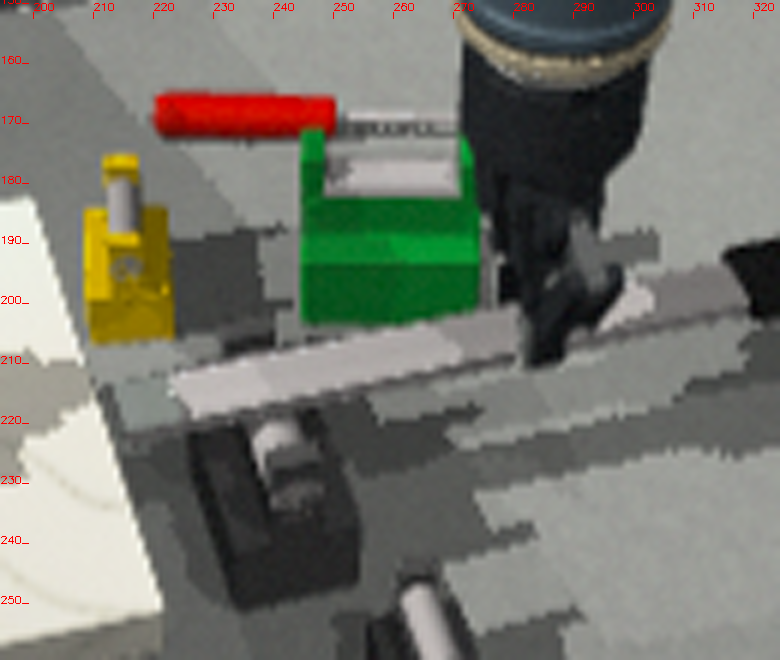

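View pics/e2.png

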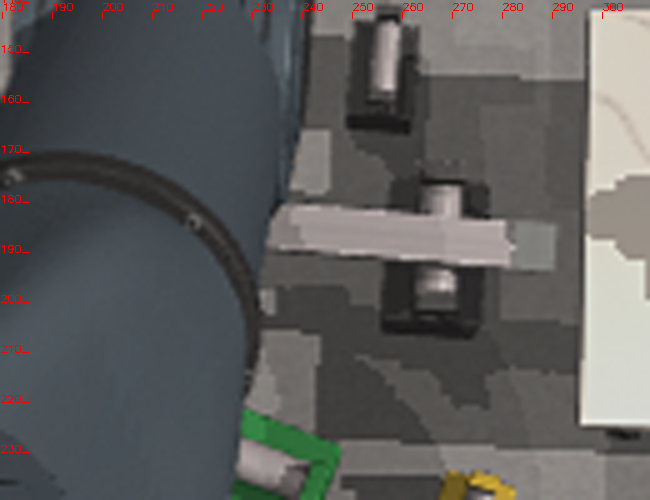

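Run:
```python
from barfit import *
o=[("scene",[190,-14,10],[213.2,212.8]),("scene",[190,14,10],[215.3,221]),("scene",[-100,-20,13],[314.8,191]),
("top",[190,14,10],[290.7,184.1]),("top",[190,-14,10],[290.5,193.5])]
x=fit(o,[550,100,95,-1.65,0])
R=rz(x[3])@ry(-x[4]);tip=R@[190,0,0]+x[:3];print(tip)
for F in ([537.5,-25,87],[545.4,-105.5,108.4]): print("tip in frame",rz(np.radians(-94.2)).T@(tip-F))
```

```text
xyz [546.8  98.8  92.3] yaw -94.75 pitch 0.75 res [[-0.0, 0.2], [0.1, -0.2], [-0.0, -0.0], [0.2, -0.0], [-0.1, 0.0]]
[531.10722262 -90.51342499  94.77310713]
tip in frame [65.80568268 -1.5775243   7.77310713]
tip in frame [-13.89955098 -15.35198354 -13.62689287]
```

Request:
carry_out([
  [0.0025,0,0.004,0,0,0,0],
  [0,0,0.01,0,0,0,0],
  [0,0,0.012,0,0,0,0],
  [0,0,0.012,0,0,0,0],
  [0,0,0.012,0,0,0,0],
  [0,0,0.006,0,0,0,0],
  [0,0,0,0,0,0,0],
])

```text
t: 15.05
ee_pos: [542.7, 37.4, 64.5]
eef_rot: [0.974, 1.569, -0.674]
force: [-0.5, 0.6, -7.4]
width: 26.2
```

Run:
```python
from go import *
plan(np.array([543,37,64]),down(-4.3),1)
```

```text
t 15.05 p [542.7  37.4  64.5] width 26.2 F [-0.5  0.6 -7.4] q7 0.09
tool y heading -4.4, tilt 0.10
total shift(tool, mm) [0.5 0.3 0.4] turn [-0.13  0.06 -0.08]
[np.float64(0.0005), np.float64(0.0003), np.float64(0.0004), np.float64(-0.13), np.float64(0.06), np.float64(-0.08)]
```

Request:
carry_out([
  [0.002,0,0,0,0,0,0],
  [0,0,0,0,0,0,0],
])

```text
t: 15.3
ee_pos: [542.8, 38.3, 62.3]
eef_rot: [1.272, 1.569, -0.375]
force: [0.7, -0.0, -7.7]
width: 25.9
```

Request:
carry_out([
  [0.002,0,0,0,0,0,0],
  [0,0,0,0,0,0,0],
])

```text
t: 15.55
ee_pos: [543.0, 38.7, 60.3]
eef_rot: [1.296, 1.569, -0.35]
force: [-1.1, -1.1, -4.9]
width: 26.2
```

Request:
carry_out([
  [0.002,0,0,0,-1.8,0,0],
  [0.002,0,0,0,-1.8,0,0],
  [0.002,0,0,0,-1.8,0,0],
  [0,0,0,0,0,0,0],
])

```text
t: 16.05
ee_pos: [543.3, 39.0, 54.3]
eef_rot: [0.024, 1.473, -1.622]
force: [-0.0, 1.9, -7.0]
width: 26.3
```

Run:
```python
from go import *
a=env.read_camera("scene")["pixels"]
plan(np.array([543,37,60]),down(-4.3),1)
cv2.imwrite("pics/scene9.png",a)
crop(a,180,150,310,260,6,"pics/f1.png")
```

```text
t 16.10 p [543.3  38.7  54.4] width 26.0 F [-0.8  0.  -6.4] q7 -0.01
tool y heading -4.3, tilt 5.60
total shift(tool, mm) [-5.4 -0.2  2.3] turn [-0.04  5.6  -0.14]
[np.float64(-0.0054), np.float64(-0.0002), np.float64(0.0023), np.float64(-0.04), np.float64(5.6), np.float64(-0.14)]
```

View pics/f1.png

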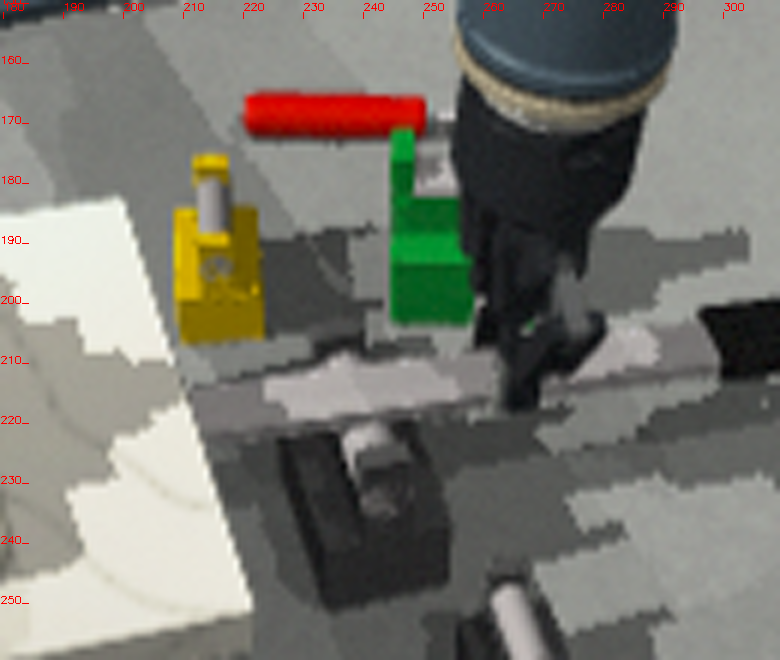

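The bar lies across the ridge between the cheeks with its tip under the plate; it enters beneath the edge at scene (210,220). Release and retract.

Request:
carry_out([
  [0,0,0,0,0,0,0.03],
  [0,0,0,0,0,0,0.06],
  [0,0,0,0,0,0,0.06],
  [-0.015,0,0,0,0,0,0.06],
  [-0.03,0,0,0,0,0,0.06],
  [-0.03,0,0,0,2,0,0.06],
  [-0.01,0,0,0,2,0,0.03],
  [0,0,0,0,1.5,0,0],
])

```text
t: 17.1
ee_pos: [545.7, 46.0, 146.4]
eef_rot: [2.019, 1.561, 0.371]
force: [0.8, 0.8, -0.9]
width: 24.2
```

Run:
```python
from go import *
a=env.read_camera("scene")["pixels"]; t=env.read_camera("top")["pixels"]
plan(np.array([555,185,110]),down(-4.3),5)
cv2.imwrite("pics/scene10.png",a);cv2.imwrite("pics/top10.png",t)
crop(a,180,150,340,260,5,"pics/g1.png");crop(t,150,140,310,240,5,"pics/g2.png")
```

```text
t 17.20 p [545.1  44.9 145.4] width 9.3 F [-0.5 -0.3 -1.1] q7 0.04
tool y heading -4.5, tilt 0.43
total shift(tool, mm) [  35.8   -1.4 -140.3] turn [-0.22 -0.16 -0.4 ]
[np.float64(0.0072), np.float64(-0.0003), np.float64(-0.0281), np.float64(-0.04), np.float64(-0.03), np.float64(-0.08)]
[np.float64(0.0071), np.float64(-0.0003), np.float64(-0.0281), np.float64(-0.04), np.float64(-0.03), np.float64(-0.08)]
[np.float64(0.0071), np.float64(-0.0002), np.float64(-0.0281), np.float64(-0.04), np.float64(-0.03), np.float64(-0.08)]
[np.float64(0.0071), np.float64(-0.0002), np.float64(-0.0281), np.float64(-0.04), np.float64(-0.03), np.float64(-0.08)]
[np.float64(0.0071), np.float64(-0.0002), np.float64(-0.0281), np.float64(-0.04), np.float64(-0.03), np.float64(-0.08)]
```

View pics/g1.png

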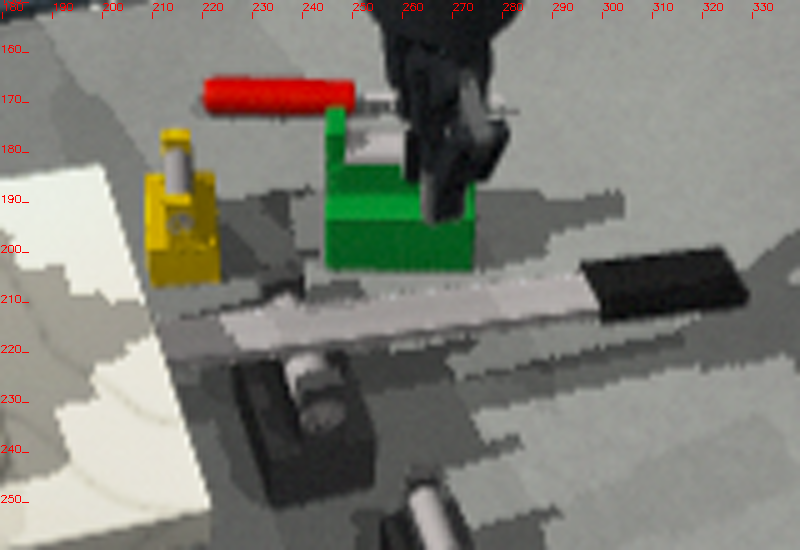

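View pics/g2.png

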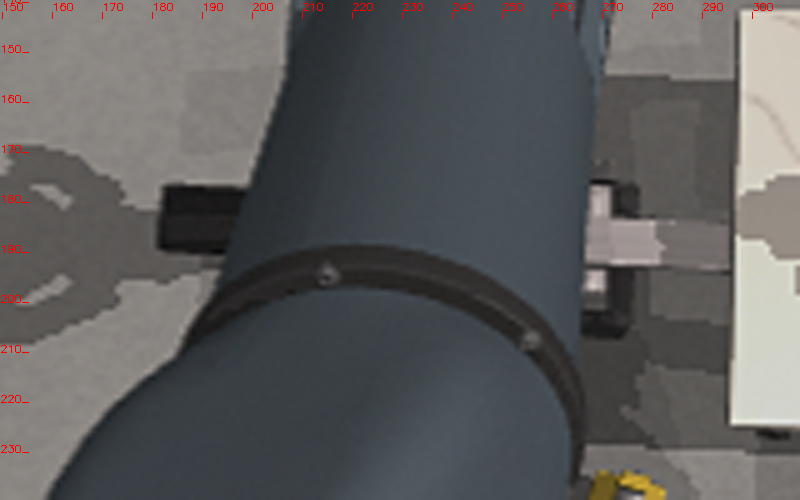

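```bash
cat > b11.py <<'E'
from barfit import *
def rep(x):
    R=rz(x[3])@ry(-x[4])
    tip=R@[190,0,0]+x[:3];top=R@[190,0,10]+x[:3];sl=R@[-145,0,13]+x[:3];print("tip",tip.round(1),"tiptop",top.round(1),"sleeve mid top",sl.round(1),"sleeve end bottom",(R@[-190,0,0]+x[:3]).round(1))
    for F in ([537.5,-25,87],[545.4,-105.5,108.4]): print("tip in frame",(rz(np.radians(-94.2)).T@(tip-F)).round(1))
E
python3 - <<'E'
from b11 import *
o=[("scene",[-100,-20,13],[295.5,201.9]),("scene",[-190,-20,13],[324.1,199.1]),("scene",[-190,20,13],[328.9,207.9]),("scene",[-100,20,13],[299.5,211.3]),
("top",[-190,20,13],[182.1,176.7]),("top",[-190,-20,13],[181.5,188.5])]
rep(fit(o,[543,40,80,-1.65,0.1]))
E
```

```text
xyz [540.4  41.9  77.2] yaw -95.41 pitch 7.64 res [[-0.6, -0.4], [-0.5, -0.4], [0.2, 0.6], [0.4, 0.4], [0.3, -0.7], [-0.8, 0.5]]
tip [ 522.7 -145.6  102.5] tiptop [ 522.8 -144.3  112.4] sleeve mid top [554.2 186.7  70.8] sleeve end bottom [558.2 229.4  51.9]
tip in frame [121.4  -6.   15.5]
tip in frame [ 41.6 -19.7  -5.9]
```

Request:
carry_out([
  [0,0,-0.015,0,0,0,0],
  [0.005,0,-0.028,0,0,0,0],
  [0.013,0,-0.03,0,0,0,0],
  [0.013,0,-0.03,0,0,0,0],
  [0.013,0,-0.025,0,0,0,0],
  [0.012,0,-0.008,0,0,0,0],
  [0.01,0,0,0,0,0,0],
  [0,0,0,0,0,0,0],
])

```text
t: 18.2
ee_pos: [553.3, 188.9, 71.1]
eef_rot: [-0.513, 1.569, -2.161]
force: [0.1, -0.9, 0.1]
width: 0.1
```

Run:
```python
from go import *
a=env.read_camera("scene")["pixels"]
plan(np.array([555,188,50]),down(-4.3),2)
cv2.imwrite("pics/scene11.png",a)
crop(a,180,150,340,260,5,"pics/g3.png")
```

```text
t 18.25 p [553.6 188.9  71.6] width -0.2 F [ 0.  -0.3  0. ] q7 -0.15
tool y heading -4.4, tilt 0.09
total shift(tool, mm) [21.6  1.5  0.7] turn [-0.14  0.09  0.03]
[np.float64(0.0108), np.float64(0.0007), np.float64(0.0004), np.float64(-0.07), np.float64(0.05), np.float64(0.01)]
[np.float64(0.0108), np.float64(0.0007), np.float64(0.0004), np.float64(-0.07), np.float64(0.05), np.float64(0.01)]
```

View pics/g3.png

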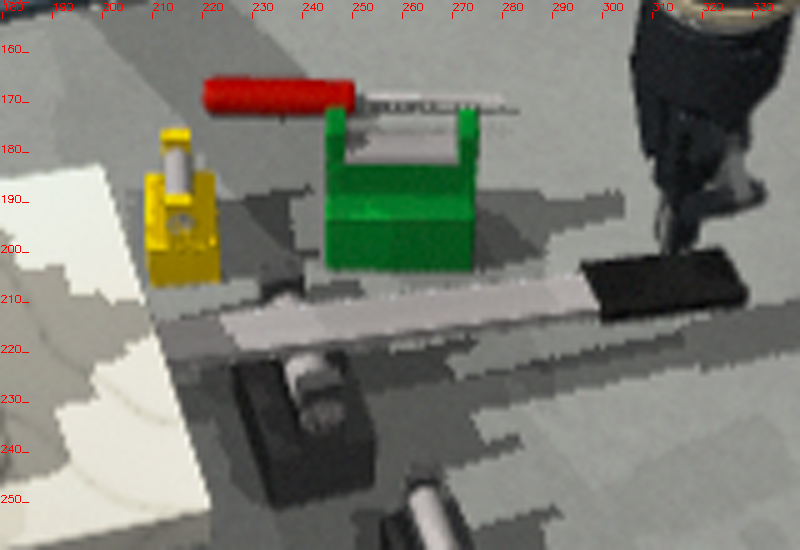

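The shut fingertips are at scene (313,200), above the sleeve's middle. Going down to contact.

Request:
carry_out([
  [0.009,0.001,0,0,0,0,0],
  [0.009,0,0,0,0,0,0],
  [0.003,0,0,0,0,0,0],
  [0,0,0,0,0,0,0],
])

```text
t: 18.75
ee_pos: [555.7, 186.5, 50.3]
eef_rot: [0.792, 1.569, -0.86]
force: [0.2, -0.6, -0.4]
width: -0.2
```

Request:
carry_out([
  [0.003,0,0,0,0,0,0],
  [0,0,0,0,0,0,0],
])

```text
t: 19.0
ee_pos: [555.9, 186.6, 47.4]
eef_rot: [1.071, 1.569, -0.58]
force: [-0.5, 0.1, 0.1]
width: -0.3
```

Request:
carry_out([
  [0.003,0,0,0,0,0,0],
  [0,0,0,0,0,0,0],
])

```text
t: 19.25
ee_pos: [556.6, 186.5, 46.1]
eef_rot: [1.571, 1.567, -0.081]
force: [-1.8, -0.2, 5.6]
width: -0.1
```

Request:
carry_out([
  [0.004,0,0.0004,0,0,0,0],
  [0.004,0,0.0004,0,0,0,0],
  [0.003,0,0.0004,0,0,0,0],
])

```text
t: 19.62
ee_pos: [557.2, 185.8, 39.8]
eef_rot: [2.143, 1.564, 0.49]
force: [-5.8, 0.0, 21.8]
width: 0.2
```

Request:
carry_out([
  [0.005,-0.001,0.0006,0,0,0,0],
  [0.005,-0.001,0.0006,0,0,0,0],
  [0.004,-0.0005,0.0006,0,0,0,0],
])

```text
t: 20.0
ee_pos: [558.1, 185.0, 31.9]
eef_rot: [2.158, 1.554, 0.505]
force: [-4.7, 0.5, 22.7]
width: 0.0
```

Run:
```python
from go import *
a=env.read_camera("scene")["pixels"]; 
plan(np.array([555,183,20]),down(-4.3),1)
cv2.imwrite("pics/scene12.png",a)
crop(a,90,150,350,300,3,"pics/g4.png")
```

```text
t 20.05 p [558.1 185.   31.7] width -0.1 F [-3.9  0.3 21.4] q7 -0.11
tool y heading -4.7, tilt 0.95
total shift(tool, mm) [11.7 -3.   2.3] turn [-0.42 -0.52 -0.79]
[np.float64(0.0117), np.float64(-0.003), np.float64(0.0023), np.float64(-0.42), np.float64(-0.52), np.float64(-0.79)]
```

View pics/g4.png

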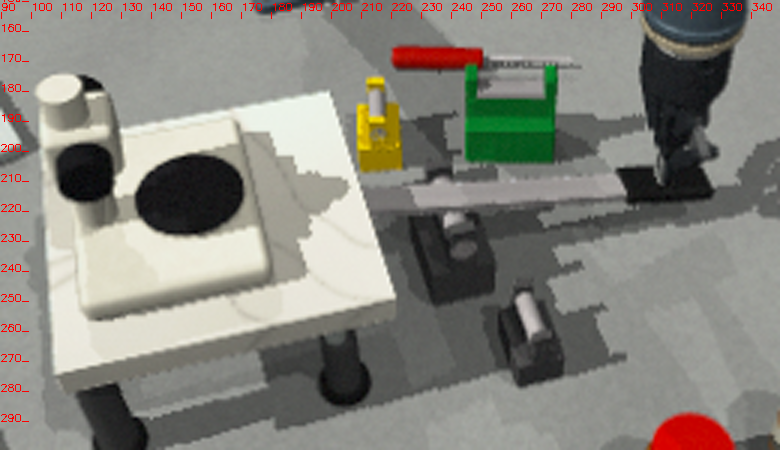

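Request:
carry_out([
  [0.005,-0.002,0.0006,0,-0.3,-0.6,0],
  [0.005,-0.002,0.0006,0,-0.3,-0.6,0],
  [0.004,-0.0015,0.0006,0,-0.2,-0.5,0],
])

```text
t: 20.42
ee_pos: [557.8, 183.7, 24.6]
eef_rot: [-1.604, 1.566, 3.024]
force: [-4.0, -1.1, 23.3]
width: -0.0
```

Request:
carry_out([
  [0.004,-0.002,0.0006,0,-0.2,-0.5,0],
])

```text
t: 20.55
ee_pos: [557.6, 183.3, 22.9]
eef_rot: [-1.418, 1.56, -3.074]
force: [-1.7, -0.5, 24.0]
width: 0.5
```

Run:
```python
from go import *
p=env.read_camera("scene");a=p["pixels"]
plan(np.array([555,183,20]),down(-4.3),1)
print(env.place_of("plate_edge",p))
cv2.imwrite("pics/scene13.png",a)
crop(a,95,170,235,300,5,"pics/g5.png")
s0=cv2.imread("pics/scene0.png");crop(s0,95,170,235,300,5,"pics/g5_0.png")
```

```text
t 20.60 p [557.6 183.3  22.7] width 0.2 F [-2.9 -1.1 22.4] q7 -0.12
tool y heading -4.8, tilt 0.61
total shift(tool, mm) [ 2.7 -2.6  0.6] turn [-0.53  0.1   0.6 ]
[np.float64(0.0027), np.float64(-0.0026), np.float64(0.0006), np.float64(-0.53), np.float64(0.1), np.float64(0.6)]
[{'pixel': [210.8, 215.3], 'conf': 0.71}]
```

View pics/g5.png

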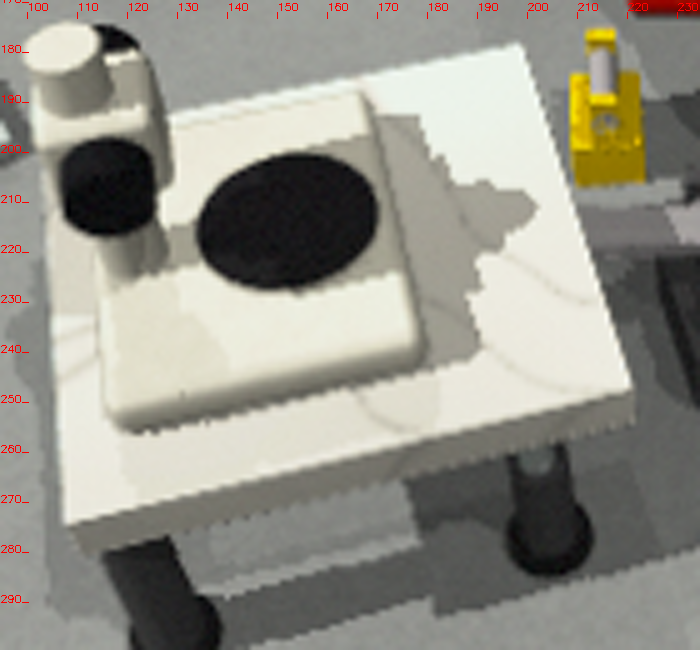

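View pics/g5_0.png

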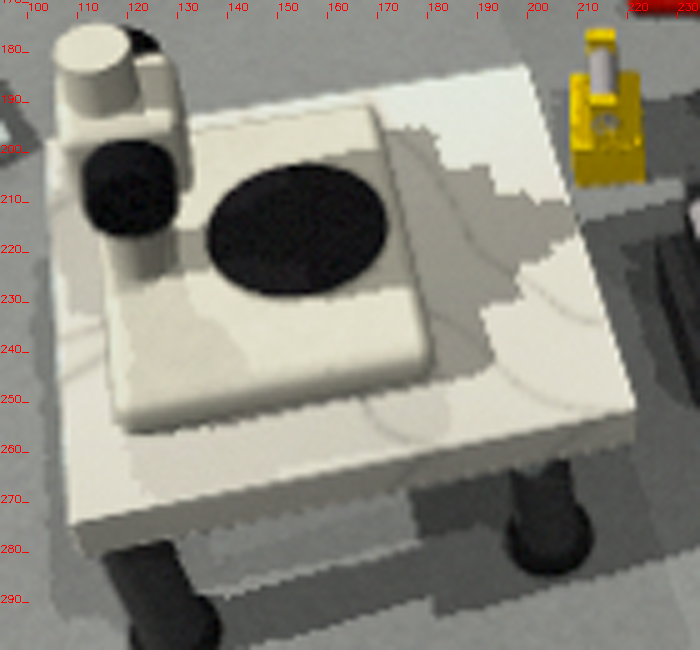

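Run:
```python
import contextlib,io
with contextlib.redirect_stdout(io.StringIO()):
    from ov import *
for d in (-4.5,-2,-1,0,1):
    R,t=platepose([*q.x,np.radians(d)])
    print(d, proj("scene",np.array([[-250,120,28],[-250,-120,28]])@R.T+t).round(1).tolist(), (R@[-250,0,0]+t)[2].round(1))
for k in ((634,410),(633,388),(525,67),(522,44)): print(95+k[0]/5-.5,170+k[1]/5-.5)
```

```text
-4.5 [[221.7, 251.5], [200.5, 182.3]] 108.4
-2 [[221.2, 248.7], [199.9, 179.4]] 119.3
-1 [[220.9, 247.5], [199.6, 178.3]] 123.6
0 [[220.6, 246.4], [199.3, 177.1]] 128.0
1 [[220.3, 245.3], [199.0, 175.9]] 132.4
221.3 251.5
221.1 247.1
199.5 182.9
198.9 178.3
```

Request:
carry_out([
  [0.0045,-0.002,0.0006,0,0,0,0],
  [0.0045,-0.002,0.0006,0,0,0,0],
])

```text
t: 20.9
ee_pos: [558.0, 182.6, 18.6]
eef_rot: [-2.631, 1.568, 1.996]
force: [-1.9, -0.3, 23.1]
width: 0.1
```

Run:
```python
from go import *
p=env.read_camera("scene");a=p["pixels"]
plan(np.array([555,183,18]),down(-4.3),1)
cv2.imwrite("pics/scene14.png",a)
crop(a,95,170,235,300,5,"pics/g6.png")
crop(a,190,170,340,260,5,"pics/g7.png")
```

```text
t 20.95 p [557.9 182.6  18.4] width -0.1 F [-0.7 -1.2 22.7] q7 -0.11
tool y heading -4.9, tilt 0.14
total shift(tool, mm) [ 0.4 -2.9 -0.1] turn [-0.59 -0.13  0.06]
[np.float64(0.0004), np.float64(-0.0029), np.float64(-0.0001), np.float64(-0.59), np.float64(-0.13), np.float64(0.06)]
```

View pics/g6.png

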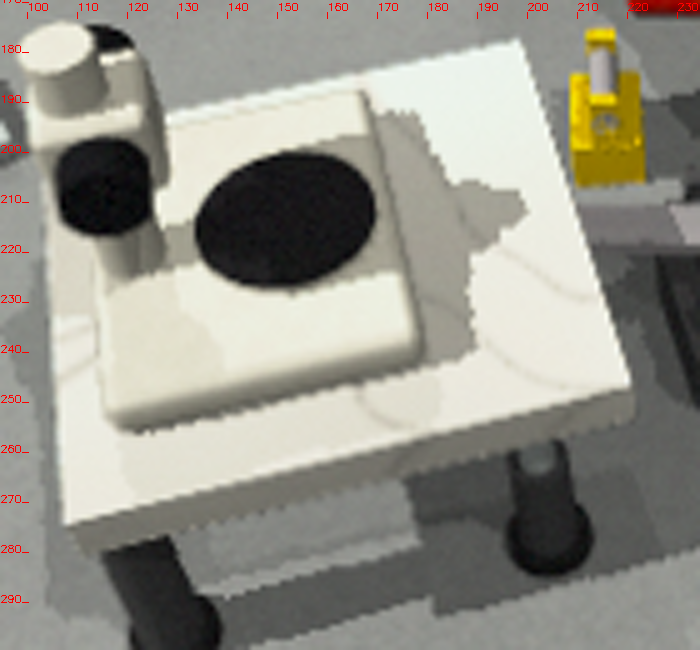

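View pics/g7.png

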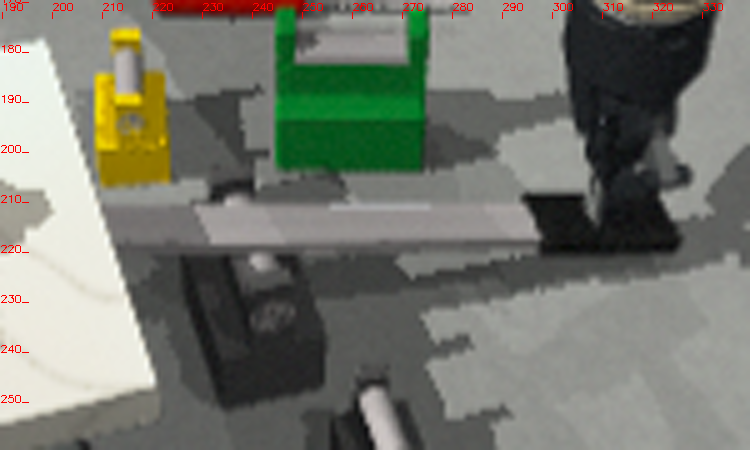

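Run:
```python
import contextlib,io
with contextlib.redirect_stdout(io.StringIO()):
    from ov import *
from scipy.ndimage import map_coordinates
import sys
ims={k:cv2.cvtColor(cv2.imread(f"pics/scene{k}.png"),cv2.COLOR_BGR2GRAY).astype(float) for k in (0,13,14)}
def edge(img,n,A,B,ws,span=7):
    # signed offset (px) of strongest edge normal to projected line A-B at fractions ws
    out=[]
    a,b=proj(n,A)[0],proj(n,B)[0];t=(b-a)/np.linalg.norm(b-a);nn=np.array([-t[1],t[0]])
    s=np.arange(-span,span+.01,.1)
    for w in ws:
        c=proj(n,A+(B-A)*w)[0];pts=c+s[:,None]*nn
        v=map_coordinates(img,[pts[:,1],pts[:,0]],order=1);v=cv2.GaussianBlur(v.reshape(1,-1),(0,0),5).ravel();g=np.abs(np.gradient(v));i=g[8:-8].argmax()+8;out.append(s[i])
    return np.array(out)
ws=np.linspace(.03,.3,10)
for k,im in ims.items():
    for d in ((-4.5,-3.5) if k==0 else (-1,0,1)):
        R,t=platepose([*q.x,np.radians(d)])
        P=lambda *m:R@np.array(m)+t
        far=edge(im,"scene",P(-250,-120,28),P(0,-120,28),ws)
        low=edge(im,"scene",P(-250,120,0),P(0,120,0),np.linspace(.02,.15,6))
        rear=edge(im,"scene",P(0,120,28),P(-250,120,28),np.linspace(.05,.9,10),4)
        print(k,d,"far",far.round(1),"near-low",low.round(1),"near-top rear->front",rear.round(1))
```

```text
0 -4.5 far [-0.  -0.2 -0.  -0.4 -0.1 -0.5 -0.3 -0.1 -0.5 -0.3] near-low [6.2 6.2 6.2 6.2 0.2 0.4] near-top rear->front [1.4 0.8 0.8 0.9 0.7 0.5 0.6 0.4 0.1 0. ]
0 -3.5 far [-1.1 -1.3 -1.  -1.5 -1.1 -1.5 -1.2 -1.  -1.4 -1.1] near-low [5.9 6.1 5.9 5.7 6.  5.8] near-top rear->front [1.4 1.1 1.1 1.3 1.2 1.2 1.3 1.2 1.1 1.1]
13 -1 far [ 0.3 -0.   0.3 -0.1  0.1  0.1 -0.1 -0.1 -0.4 -0.1] near-low [0.7 6.2 0.4 6.2 6.2 0.2] near-top rear->front [1.5 1.1 0.7 1.  0.8 0.7 0.4 0.5 0.1 0.3]
13 0 far [-0.8 -1.1 -0.8 -1.1 -0.9 -0.9 -1.2 -1.  -1.3 -0.9] near-low [6.  6.  6.2 6.  5.9 6.2] near-top rear->front [1.5 1.2 1.  1.4 1.3 1.3 1.2 1.3 1.  1.3]
13 1 far [-2.  -2.2 -2.  -2.2 -2.  -1.9 -2.2 -1.9 -2.1 -1.8] near-low [5.  5.2 5.2 5.  5.1 5.3] near-top rear->front [1.5 1.3 1.4 1.8 1.7 1.9 2.  2.1 2.  2.4]
14 -1 far [1.1 1.  0.6 0.9 0.5 0.7 0.6 0.5 0.5 0.2] near-low [1.  1.5 1.6 0.9 0.6 1.2] near-top rear->front [ 1.4  1.   0.7  0.4  0.4  0.3  0.1 -0.3 -0.2 -0.6]
14 0 far [-0.2 -0.2 -0.6 -0.2 -0.5 -0.3 -0.4 -0.5 -0.4 -0.7] near-low [6.2 6.2 6.2 6.2 6.2 6.2] near-top rear->front [1.5 1.2 0.9 0.9 0.9 0.9 0.8 0.5 0.7 0.4]
14 1 far [-1.4 -1.3 -1.7 -1.3 -1.5 -1.3 -1.3 -1.5 -1.3 -1.5] near-low [5.9 5.8 5.7 5.9 5.7 5.7] near-top rear->front [1.5 1.3 1.1 1.4 1.4 1.5 1.5 1.4 1.7 1.5]
```

Plate motion measured from the first to the last frame is about 4.4°, against an initial sag of 3.9–4.6° (edge 108–111 mm high), so the plate is level within about half a degree. Lifting off.

Request:
carry_out([
  [-0.004,0,0,0,0,0,0],
  [-0.02,0,0,0,0,0,0],
  [-0.04,0,0,0,0,0,0],
  [-0.04,0,0,0,0,0,0],
  [-0.03,0,-0.04,0,0,0,0],
  [0,0,-0.06,0,0,0,0],
  [0,0,-0.06,0,0,0,0],
  [0,0,-0.04,0,0,0,0],
  [0,0,0,0,0,0,0],
])

```text
t: 22.08
ee_pos: [575.7, 387.3, 158.3]
eef_rot: [3.083, 1.567, 1.424]
force: [-0.3, -1.1, 0.1]
width: -0.0
```

Run:
```python
from go import *
p=env.read_camera("scene");a=p["pixels"];t=env.read_camera("top")["pixels"]
plan(np.array([555,183,18]),down(-4.3),1)
cv2.imwrite("pics/scene15.png",a);cv2.imwrite("pics/top15.png",t)
crop(a,95,160,355,300,3,"pics/h1.png");crop(t,150,130,400,245,3,"pics/h2.png")
```

```text
t 22.18 p [576.8 382.9 158.8] width -0.3 F [-0.5 -0.9 -0.2] q7 -0.47
tool y heading -5.3, tilt 0.12
total shift(tool, mm) [140.4  -3.4 201.3] turn [-0.98 -0.11 -0.05]
[np.float64(0.1404), np.float64(-0.0034), np.float64(0.2013), np.float64(-0.98), np.float64(-0.11), np.float64(-0.05)]
```

View pics/h1.png

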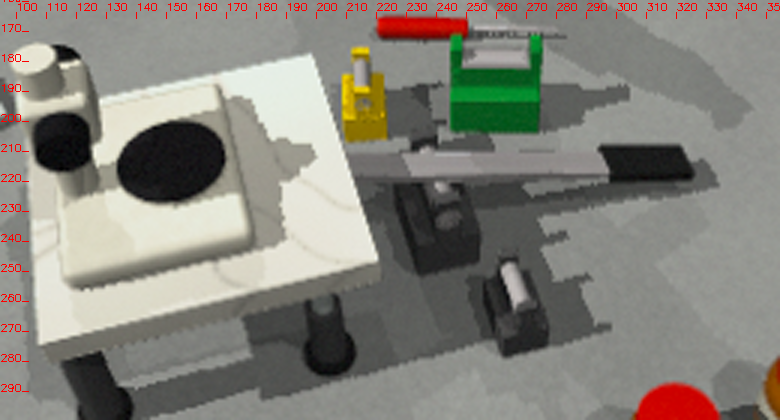

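View pics/h2.png

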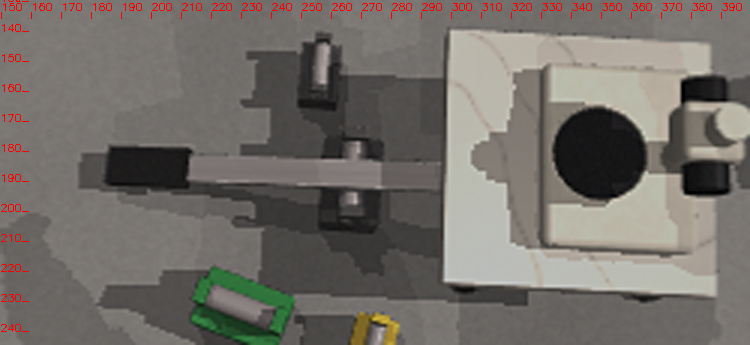

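Run:
```python
import cv2,numpy as np
g=[cv2.cvtColor(cv2.imread(f"pics/scene{k}.png"),cv2.COLOR_BGR2GRAY).astype(np.float32)[170:265,95:225] for k in (14,15)]
for nm,(y0,y1,x0,x1) in {"front far corner":(0,40,70,115),"front near corner":(60,95,95,130),"disc":(25,65,30,80)}.items():
    print(nm,cv2.phaseCorrelate(g[0][y0:y1,x0:x1].copy(),g[1][y0:y1,x0:x1].copy()))
```

```text
front far corner ((0.46749661529916864, -0.044013540270718465), 0.9790198883745406)
front near corner ((-0.03758247522196001, 0.05196636534721222), 1.008060376217336)
disc ((-0.1040858330391039, -0.011669922881605288), 1.0009498760700226)
```

Run:
```python
from h import *
a=cv2.imread("pics/scene15.png");t=cv2.imread("pics/top15.png")
crop(a,280,190,340,230,10,"pics/i1.png");crop(t,175,165,225,205,12,"pics/i2.png")
```

```text
(no output)
```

View pics/i1.png

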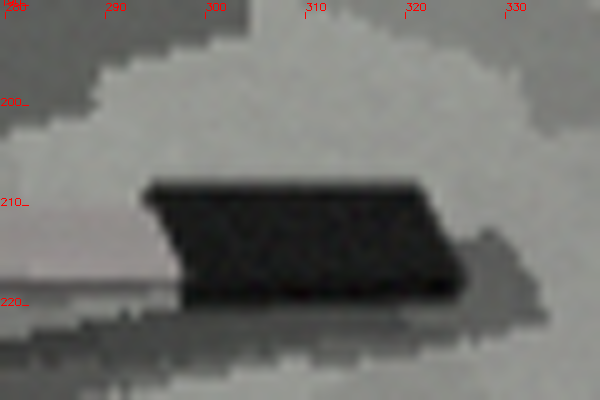

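View pics/i2.png

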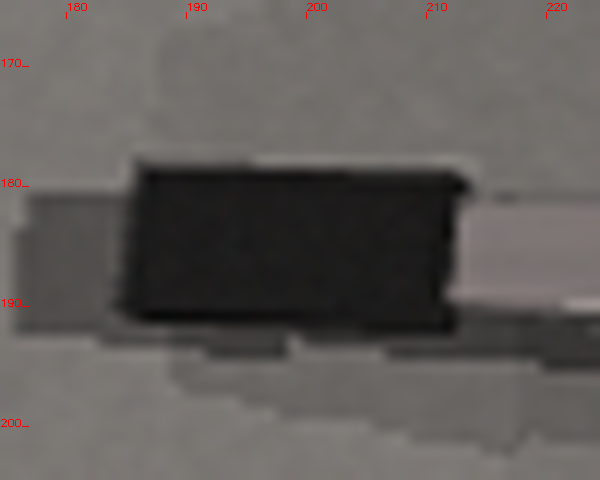

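Run:
```python
from b11 import *
o=[("scene",[-100,-20,13],[293.8,207.7]),("scene",[-190,-20,13],[321.5,207.5]),("scene",[-190,20,13],[325.8,217.3]),("scene",[-100,20,13],[297.8,218]),
("top",[-190,20,13],[186,178]),("top",[-190,-20,13],[184.6,190.8]),("top",[-100,20,13],[213.3,179.7]),("top",[-100,-20,13],[212.7,192])]
rep(fit(o,[543,40,80,-1.65,0.2]))
from plant import env
s=env.sense();print(s["t"],s["force"])
```

```text
xyz [540.   39.3  63.6] yaw -96.24 pitch 13.65 res [[-0.5, 0.1], [-0.7, -0.1], [0.1, 0.0], [0.2, 0.0], [0.1, -0.1], [-0.4, -0.3], [0.3, -0.3], [-0.8, 0.3]]
tip [ 520.  -144.2  108.4] tiptop [ 520.2 -141.9  118.2] sleeve mid top [555.7 182.4  42. ] sleeve end bottom [560.1 222.9  18.8]
tip in frame [120.2  -8.8  21.4]
tip in frame [ 40.5 -22.5   0. ]
22.175 [-0.48296782 -0.93144304 -0.15304416]
```

The bar geometry (sleeve top at about 42 mm, bar through the 87 mm ridge) puts the tip's top at about 129 mm. That agrees with the edge measurement: the plate is level to about +0.3°. The robot is clear, so I'm handing in.

Run:
```python
from plant import env
print(env.close_job()); print(env.sense()["t"])
```

```text
the job is handed in; nothing more can be done
None
the job is handed in; nothing more can be done
```

I levered the plate up to about level with the pry bar and handed the job in at about 22 s. The bar still lies over the larger dark fulcrum block, and the robot is clear of everything. I gripped the bar at its middle, slid it between the cheeks until its tip was about 42 mm behind the plate edge, and let it rest on the ridge. I then pressed the sleeve down with the closed fingertips, at about 23 N.

**Last checks:**
- **Plate held:** after lifting off, the plate had not visibly moved. Two patches, one of them the near front corner, shifted by about 0.1 px or less. The far-corner patch gave 0.5 px sideways and almost nothing vertically; I did not look into that.
- **Level:** the plate turned about 4.4° from a sag of 3.9 to 4.6°. A second estimate from the bar's geometry gives about +0.3°, so it is level within about half a degree.

**What failed or disagreed:**
- **Missed grasps:** the fingertips sit about 25 mm above the reported tool point. My first two attempts closed just above the bar without moving it, and a third gripped it shallowly. I found the right height by touch and gripped again.
- **Final bar fit:** the last camera fit of the whole bar placed it about 8 mm too low at the ridge. I did not rely on it there; I used the sleeve height together with the known 87 mm ridge instead.

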